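# Find the lens case with the objective by its weight and unpack it

## Robot

A 6-joint arm with a two-finger parallel gripper is mounted at the origin on a cart in front of the work surface, level with it; the furniture and walls round the work are solid. World frame = base frame: x ahead of the robot, y to its left, z up, the work surface at z = 0. Lengths are in m, angles in rad, forces in N, time in s.
With the tool pointing down it reaches from about 0.275 to 0.875 m from the base axis. Payload 12.5 kg.
Tool frame: the origin (TCP) lies midway between the tips of the shut fingers; the grasp point (between the pads) lies 19 mm behind it (grip_depth is the distance from the TCP to the grasp point, in m); z points along the fingers, y is the line along which they close (so a half turn about z gives the same grasp; the last joint's range is limited). The gripper opens to 85 mm and grips with 20 to 120 N. Pads are 22 mm wide; open, the fingers measure 114 mm over their backs; the gripper's body (76 mm by 85 mm) begins 54 mm behind the grasp point. The pads swing forward as they close: fully open they stand 13 mm farther back than shut.
Start: joints at [-1.221, 0.351, 1.652, -0, 1.139, -0.085], TCP at [0.232, -0.499, 0.231] pointing down, gripper open.
Joint ranges: [-2.75, 2.75], [-0.79, 2.1], [0.01, 2.65], [-1.57, 4.71], [0.07, 3.14], [-2.87, 2.87]. Speed limits (rad/s): [2.22, 2.22, 2.79, 3.14, 3.14, 3.14].

## Interface

Orientations are given as a 3x3 rotation matrix whose columns are the frame's x, y, z axes.
In Python, from plant import observe, grab_frame, finish_job, grip_depth gives the robot as it stands.
- The arm moves only by the tool arm_command, never from a script. Its argument "series" is a list of rows, each an object of numbers: "dx", "dy", "dz": the shift along the tool's x, y, z in mm; "ax", "ay", "az": the turn, a rotation vector about the tool's x, y, z in rad. A call has 1 to 5 rows; each row shifts and turns the commanded pose from where the row before left it, along the tool's axes as they then stand; what a row does not reach is not made up. A row lasts 1/8 s, in which the tool goes at most 62.5 mm and 10.7 degrees, less where a joint would pass 70% of its speed; a pose out of reach is approached as far as the arm can. A call with a gripper value outside its range is refused whole. "grip" is the opening, from -1 (shut) to 1 (fully open), set as the call begins (left out, the last holds). The fingers move at their own pace and stop on an object; the grip force is fixed at half the most. Time passes only in rows, so rows that do not move let the fingers close. It gives the time, the measured TCP pose, the force, the opening and the grip force at its end, in the units of the state.
- observe(): the state, without advancing time (a new reading comes with each control period).
- grab_frame(name): name is "side" or "top"; returns a dict with "pixels" (400x640x3 uint8, blue, green, red), "range_z" (400x640 float32, m along the optical axis (not along the pixel's ray), 0 where there is no reading), "vertical_fov" (degrees; the focal length in pixels is half the picture's height over the tangent of half this angle, whatever the lens; pixels are square), "cx", "cy" (the principal point, pixels), "k1" (the pictures are not rectified: a ray, as slopes to the right and down, at radius r is drawn at 1 + k1 r^2 times it, then the intrinsics apply), "rvec" (rotation vector, rad) and "tvec" (3), from world to camera coordinates, as OpenCV has them. Camera axes: x right, y down, z forward; pixel columns grow to the right and rows downward; lengths in m; the calibration is good to about 2 mm. A picture is of the moment at which its call begins.
- finish_job(): hands the job in; it is judged then, once.
The state is a dict: "time_s": time; "joint_pos": joint angles; "joint_vel": joint speeds; "joint_efforts": joint torques, N m; "ee_pos": TCP position; "tcp_rot": TCP orientation; "force": force on the tool from outside, world axes, zero at the start; "moment": the same for the moment, N m; "grip_width": finger opening in m; "grip_force": force on a finger pad.
Only numpy, scipy, OpenCV 4.12 (cv2) and the standard library are available. Lean on these libraries where they do the work, as an engineer would, in place of code of your own. Each camera call takes 0.05 s, during which the arm holds its last target. There are 200 camera calls.

## Task

One of the identical closed lens cases on the bench holds the spare objective: find it by its weight, without opening any of the others, which must stay dry inside. Set that heavy case in the aluminium cradle, undo its captive T-handle screw, swing the lid right open and stand the objective upright on the round rubber pad; then shut and lock the case again. Leave every case standing upright and locked in the steel return tray, and do not disturb the brown dropper bottle or the hand counter.

Things in the scene. Friction and masses are not known exactly. Their poses are not given: they have to be found in the camera images.
- case_a: One of 3 or 4 outwardly identical closed lens cases: grey base, blue hood-like hinged lid, black T-handle screw. One may be absent. Origin: centre of underside. Base 84 (its x) x 42 (its y) mm, walls and floor 3 mm, rim at z = 32, shut lid's top at 57.5, screw's at 82; runs from x = -62 to +47 mm over all. Grip the base across y. Empty 0.45 to 0.54 kg; with the objective 0.25 kg more.
- case_b: One of 3 or 4 outwardly identical closed lens cases: grey base, blue hood-like hinged lid, black T-handle screw. One may be absent. Origin: centre of underside. Base 84 (its x) x 42 (its y) mm, walls and floor 3 mm, rim at z = 32, shut lid's top at 57.5, screw's at 82; runs from x = -62 to +47 mm over all. Grip the base across y. Empty 0.45 to 0.54 kg; with the objective 0.25 kg more.
- case_c: One of 3 or 4 outwardly identical closed lens cases: grey base, blue hood-like hinged lid, black T-handle screw. One may be absent. Origin: centre of underside. Base 84 (its x) x 42 (its y) mm, walls and floor 3 mm, rim at z = 32, shut lid's top at 57.5, screw's at 82; runs from x = -62 to +47 mm over all. Grip the base across y. Empty 0.45 to 0.54 kg; with the objective 0.25 kg more.
- case_d: One of 3 or 4 outwardly identical closed lens cases: grey base, blue hood-like hinged lid, black T-handle screw. One may be absent. Origin: centre of underside. Base 84 (its x) x 42 (its y) mm, walls and floor 3 mm, rim at z = 32, shut lid's top at 57.5, screw's at 82; runs from x = -62 to +47 mm over all. Grip the base across y. Empty 0.45 to 0.54 kg; with the objective 0.25 kg more.
- core_a (a point): Underside centre (z = its axis) of the black carrier disc, 32 mm wide, 8 high, on the floor amid case_a, between 6 mm ribs. One of all the discs, which is not known, carries the objective: a steel barrel of 24 mm diameter, straight to 46 and ending 50 mm above this point, so 21 mm proud of the open case's rim; 0.27 kg with its disc. The other discs stay.
- core_b (a point): Underside centre (z = its axis) of the black carrier disc, 32 mm wide, 8 high, on the floor amid case_b, between 6 mm ribs. One of all the discs, which is not known, carries the objective: a steel barrel of 24 mm diameter, straight to 46 and ending 50 mm above this point, so 21 mm proud of the open case's rim; 0.27 kg with its disc. The other discs stay.
- core_c (a point): Underside centre (z = its axis) of the black carrier disc, 32 mm wide, 8 high, on the floor amid case_c, between 6 mm ribs. One of all the discs, which is not known, carries the objective: a steel barrel of 24 mm diameter, straight to 46 and ending 50 mm above this point, so 21 mm proud of the open case's rim; 0.27 kg with its disc. The other discs stay.
- core_d (a point): Underside centre (z = its axis) of the black carrier disc, 32 mm wide, 8 high, on the floor amid case_d, between 6 mm ribs. One of all the discs, which is not known, carries the objective: a steel barrel of 24 mm diameter, straight to 46 and ending 50 mm above this point, so 21 mm proud of the open case's rim; 0.27 kg with its disc. The other discs stay.
- lid_a (a joint): Hood-like lid of case_a, 36 mm wide, 25 deep: 0 shut, growing to its stop at 1.75 rad as its -x end rises and goes over towards the case's +x. Hinge line along y at x = +42, z = 32.5 mm of the case; stiff (0.04 N m), so the lid stays at any angle. A 22 mm wide ear that bears the screw juts from the -x end of its top.
- lid_b (a joint): Hood-like lid of case_b, 36 mm wide, 25 deep: 0 shut, growing to its stop at 1.75 rad as its -x end rises and goes over towards the case's +x. Hinge line along y at x = +42, z = 32.5 mm of the case; stiff (0.04 N m), so the lid stays at any angle. A 22 mm wide ear that bears the screw juts from the -x end of its top.
- lid_c (a joint): Hood-like lid of case_c, 36 mm wide, 25 deep: 0 shut, growing to its stop at 1.75 rad as its -x end rises and goes over towards the case's +x. Hinge line along y at x = +42, z = 32.5 mm of the case; stiff (0.04 N m), so the lid stays at any angle. A 22 mm wide ear that bears the screw juts from the -x end of its top.
- lid_d (a joint): Hood-like lid of case_d, 36 mm wide, 25 deep: 0 shut, growing to its stop at 1.75 rad as its -x end rises and goes over towards the case's +x. Hinge line along y at x = +42, z = 32.5 mm of the case; stiff (0.04 N m), so the lid stays at any angle. A 22 mm wide ear that bears the screw juts from the -x end of its top.
- screw_a (a joint): Captive quarter-turn T-handle screw on lid_a, axis at x = -53 mm of the case: 0 locked (bar along the case's x; 0 to 0.1 at the start), growing counterclockwise from above to 1.5 rad (bar along y, like an axle for the fingers that lift the lid). Its cam sits under a keeper and frees the lid from 1.2 rad. Bar 28 mm long, round, 9 mm thick, centre 20 mm above lid; 0.03 N m.
- screw_b (a joint): Captive quarter-turn T-handle screw on lid_b, axis at x = -53 mm of the case: 0 locked (bar along the case's x; 0 to 0.1 at the start), growing counterclockwise from above to 1.5 rad (bar along y, like an axle for the fingers that lift the lid). Its cam sits under a keeper and frees the lid from 1.2 rad. Bar 28 mm long, round, 9 mm thick, centre 20 mm above lid; 0.03 N m.
- screw_c (a joint): Captive quarter-turn T-handle screw on lid_c, axis at x = -53 mm of the case: 0 locked (bar along the case's x; 0 to 0.1 at the start), growing counterclockwise from above to 1.5 rad (bar along y, like an axle for the fingers that lift the lid). Its cam sits under a keeper and frees the lid from 1.2 rad. Bar 28 mm long, round, 9 mm thick, centre 20 mm above lid; 0.03 N m.
- screw_d (a joint): Captive quarter-turn T-handle screw on lid_d, axis at x = -53 mm of the case: 0 locked (bar along the case's x; 0 to 0.1 at the start), growing counterclockwise from above to 1.5 rad (bar along y, like an axle for the fingers that lift the lid). Its cam sits under a keeper and frees the lid from 1.2 rad. Bar 28 mm long, round, 9 mm thick, centre 20 mm above lid; 0.03 N m.
- cradle: Fixed aluminium cradle that keeps a case from turning. Origin: centre of its underside. Inside 88 by 46 mm (along its x and y), floor at z = 4 mm, walls to z = 18 mm with a flared lead-in to z = 25 mm. The case stands in it with its x along the cradle's x, either way round; the ear overhangs the wall.
- lens_pad: Fixed round black rubber pad, 90 mm diameter, 6 mm high. Origin: centre of its underside.
- return_tray: Fixed steel tray with a rubber mat. Origin: centre of its underside. Inside 249 mm along its x by 214 mm along its y, floor at z = 3 mm, walls 3 mm thick to z = 18 mm (rolled rim to 20.5). Takes four cases, two by two, lying along the tray's x.
- tally_counter: Bystander: cream hand counter, 41 x 48 x 33 mm, loose. Origin: centre of its underside.
- dropper_bottle: Bystander: brown dropper bottle, 28 mm diameter, 70 mm high, loose. Origin: centre of its underside.

How it is judged:
By the outcome, as a careful person would: the job done as asked, in the order asked, and still so for the second after the job is handed in, with the robot touching nothing.
Of case_a, case_b, case_d only 2 to 3 are there at a start; the rules pass over those that are not, and their reading is None.
At some moment in a run one of case_a, case_b, case_c, case_d may be knocked a few centimetres aside while the robot is not near it.
It also fails if it takes over 210 s, if anything falls off the work surface, if the arm or the gripper's body presses on something with over 40 N, if the wrist force passes 120 N, or if a joint passes its speed limit or range.

## Working session

There is one attempt and no reset: what is moved stays moved. The work goes in short steps, Python scripts to look and compute and a tool call to move; the robot and the scene stay as the last step left them, time stands still between calls to the robot, and variables do not carry over. Pictures are saved under pics/ and viewed, at most 14 in all, crops included, and the job is handed in when it is done.

Besides the shell and the picture viewer there is one more tool, called after ">>>" by a JSON object that holds its "fn" and its "kwargs", one argument or row to a line. arm_command: Moves the arm, as the interface text tells. Its arguments: {"type":"object","properties":{"series":{"type":"array"},"grip":{"type":"number"}},"required":["series"]}

```bash
mkdir -p pics; ls; cat > h.py <<'E'
import numpy as np, cv2
from plant import observe, grab_frame, finish_job, grip_depth
def cam(f):
    h,w=f["pixels"].shape[:2]; fl=h/2/np.tan(np.radians(f["vertical_fov"])/2)
    R=cv2.Rodrigues(np.array(f["rvec"],float))[0]; t=np.array(f["tvec"],float).ravel()
    K=np.array([[fl,0,f["cx"]],[0,fl,f["cy"]],[0,0,1.]]); return K,R,t,np.array([f["k1"],0,0,0.])
def rays(f,uv):
    K,R,t,d=cam(f); n=cv2.undistortPoints(np.array(uv,float).reshape(-1,1,2),K,d).reshape(-1,2)
    return -R.T@t, np.c_[n,np.ones(len(n))]@R, n
def onplane(f,uv,z):
    o,r,_=rays(f,uv); return o+r*((z-o[2])/r[:,2])[:,None]
def cloud(f):
    Z=f["range_z"]; v,u=np.mgrid[:Z.shape[0],:Z.shape[1]]
    o,r,_=rays(f,np.c_[u.ravel(),v.ravel()]); P=o+r*Z.ravel()[:,None]; P[Z.ravel()<=0]=np.nan
    return P.reshape(*Z.shape,3)
def proj(f,P):
    K,R,t,d=cam(f); return cv2.projectPoints(np.array(P,float).reshape(-1,1,3),cv2.Rodrigues(R)[0],t,K,d)[0].reshape(-1,2)
E
python3 - <<'E'
from h import *
s=observe(); print(s)
for n in("top","side"):
    f=grab_frame(n); cv2.imwrite(f"pics/{n}0.png",f["pixels"]); K,R,t,d=cam(f); print(n,-R.T@t,R[2],K[0,0],f["k1"],(f["range_z"]>0).mean())
print(grip_depth() if callable(grip_depth) else grip_depth)
E
```

```text
pics
{'time_s': 0.0, 'joint_pos': array([-1.22057569e+00,  3.51255800e-01,  1.65242913e+00,  2.34284298e-05,
        1.13910648e+00, -8.46069285e-02]), 'joint_vel': array([-0.0015076 , -0.00013477,  0.00131445, -0.00155747,  0.00045814,
        0.00098959]), 'joint_efforts': array([-1.05029863e-03, -5.06102014e+01, -2.91403162e+01, -1.54032232e-04,
        4.50621243e-03,  1.43229096e-05]), 'ee_pos': array([ 0.23159925, -0.49849122,  0.2307458 ]), 'tcp_rot': array([[ 9.06946855e-01,  4.21244879e-01, -3.91309553e-04],
       [ 4.21245043e-01, -9.06946156e-01,  1.13328266e-03],
       [ 1.22492822e-04, -1.19266435e-03, -9.99999281e-01]]), 'force': array([0.0383726 , 0.13544148, 0.52193356]), 'moment': array([ 0.02391926, -0.03571951, -0.00808217]), 'grip_force': 0.0, 'grip_width': 0.08548029366506821}
top [0.38468353 0.18227696 1.20060506] [ 0.14106986  0.00564202 -0.98998357] 493.03584434505916 0.01742309465640483 0.99603515625
side [ 0.81639138 -0.32555297  0.73599123] [-0.28931999  0.61174447 -0.73624904] 373.5832790849505 -0.006166971693963465 0.99597265625
0.0187
```

View pics/top0.png

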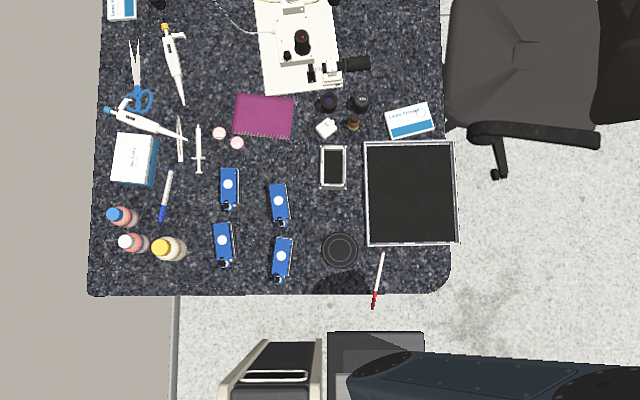

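View pics/side0.png

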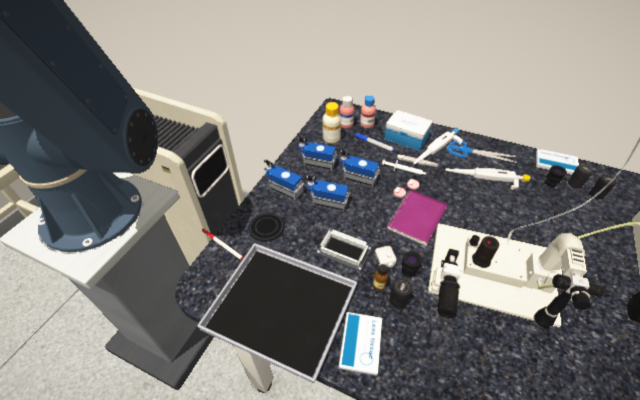

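The top view shows four cases with lids at px (229,188), (279,205), (223,243) and (282,258), all with screw ends downward (toward the robot). The cradle is at (333,166), the pad at (339,250), the tray at (411,193), the bottle at (353,122) and the counter at (326,127). The side view shows the same items.

```bash
cat > m.py <<'E'
from h import *
def cases(f,verbose=True):
    C=cloud(f); hsv=cv2.cvtColor(f["pixels"],cv2.COLOR_BGR2HSV)
    lidz=(C[...,2]>.049)&(C[...,2]<.064)
    m=((hsv[...,0]>100)&(hsv[...,0]<125)&(hsv[...,1]>120)&(C[...,2]>.045)&(C[...,2]<.07)).astype(np.uint8)
    m=cv2.morphologyEx(m,cv2.MORPH_CLOSE,np.ones((7,7)))
    n,l,st,ce=cv2.connectedComponentsWithStats(m); out=[]
    for i in range(1,n):
        if st[i,4]<60: continue
        P=C[(l==i)&lidz]; zt=np.median(P[:,2])
        (cx,cy),(w,h),a=cv2.minAreaRect((P[:,:2]*1000).astype(np.float32))
        a=np.radians(a); 
        if w<h: w,h,a=h,w,a+np.pi/2
        u=np.array([np.cos(a),np.sin(a)]); c=np.array([cx,cy])/1000
        near=C[(C[...,2]>.070)&(C[...,2]<.090)&(np.linalg.norm(C[...,:2]-c,axis=-1)<.09)]
        s=np.median(near,axis=0) if len(near) else None
        if s is not None and (s[:2]-c)@u>0: u=-u
        out.append((c,zt,w,h,np.degrees(np.arctan2(u[1],u[0])),s,len(P),len(near)))
        if verbose: print(np.round(ce[i]),"c",c.round(4),"z",zt.round(4),"wh",round(w,1),round(h,1),"ang",out[-1][4].round(1),"screw",None if s is None else s.round(4),len(P),len(near))
    return out
E
python3 - <<'E'
from m import *
for n in("top","side"):
    f=grab_frame(n); print(n); cases(f); C=cloud(f)
    P=C.reshape(-1,3); tab=P[(abs(P[:,2])<.006)&(P[:,0]>.35)&(P[:,0]<.7)]; print("table z",np.median(tab[:,2]))
    if n=="top":
        for nm,(u0,u1,v0,v1),(z0,z1) in(("cradle",(312,355,138,194),(.012,.035)),("pad",(315,362,228,274),(.003,.012)),("trayrim",(355,470,130,255),(.013,.030)),("trayfloor",(355,470,130,255),(.0,.01)),("bottle",(343,362,110,135),(.02,.1)),("counter",(312,340,114,141),(.015,.06)),("black",(320,372,90,113),(.01,.2))):
            Q=C[v0:v1,u0:u1].reshape(-1,3); Q=Q[(Q[:,2]>z0)&(Q[:,2]<z1)]
            r=cv2.minAreaRect((Q[:,:2]*1000).astype(np.float32)); print(nm,np.round(r[0],1),np.round(r[1],1),round(r[2],1),"z med/max",np.median(Q[:,2]).round(4),Q[:,2].max().round(4),len(Q))
E
```

```text
top
[229. 188.] c [0.5831 0.4077] z 0.0584 wh 101.9 35.7 ang 1.8 screw [0.54   0.4055 0.0817] 510 47
[279. 205.] c [0.5432 0.2878] z 0.0587 wh 103.7 35.5 ang 8.4 screw [0.5006 0.2807 0.0818] 493 46
[223. 244.] c [0.4527 0.4176] z 0.0586 wh 102.4 37.2 ang 8.4 screw [0.4166 0.4092 0.081 ] 544 74
[281. 260.] c [0.4151 0.2841] z 0.0585 wh 102.3 36.3 ang -7.4 screw [0.3799 0.2866 0.0818] 528 81
table z 0.0014593578488396597
cradle [652.4 159.7] [ 58.7 126.9] 89.5 z med/max 0.0229 0.0298 365
pad [439.9 149.3] [111.9 108.5] 89.6 z med/max 0.0068 0.012 1244
trayrim [592.8 -28.3] [287.4 223.2] 0.8 z med/max 0.0201 0.0271 1052
trayfloor [584.6 -15.6] [246.4 310.1] 89.5 z med/max 0.0043 0.01 10271
bottle [758.5 101.8] [26.9 50.6] 52.0 z med/max 0.0514 0.0754 156
counter [740.2 173.9] [40.2 48. ] 39.9 z med/max 0.0261 0.0371 290
black [798.8 129. ] [118.   39.6] 89.7 z med/max 0.0528 0.0653 567
side
[318. 150.] c [0.4541 0.4179] z 0.0588 wh 102.9 39.3 ang 8.4 screw [0.4189 0.4091 0.0812] 337 50
[360. 165.] c [0.5856 0.4094] z 0.0587 wh 102.9 42.3 ang 0.8 screw [0.5422 0.4054 0.0814] 375 34
[284. 176.] c [0.4177 0.2843] z 0.0589 wh 102.8 38.5 ang -8.0 screw [0.3865 0.2853 0.0812] 392 65
[329. 189.] c [0.5449 0.2877] z 0.0587 wh 103.4 39.0 ang 8.7 screw [0.5032 0.28   0.0811] 441 42
table z 0.0024420540840764393
```

```bash
cat > fix.py <<'E'
from m import *
def comp(C,m,seed):
    n,l,st,ce=cv2.connectedComponentsWithStats(m.astype(np.uint8),connectivity=4)
    ids=[i for i in range(1,n) if st[i,4]>25]
    best=min(ids,key=lambda i:np.linalg.norm(np.nanmedian(C[l==i][:,:2],axis=0)-seed)); return l==best
def rect(P): 
    r=cv2.minAreaRect((P*1000).astype(np.float32)); return np.round(r[0],1),np.round(r[1],1),round(r[2],1)
for n in("top","side"):
    f=grab_frame(n); C=cloud(f); g=f["pixels"].astype(int).max(2); print(n)
    d=lambda x,y:np.hypot(C[...,0]-x,C[...,1]-y)
    # cradle: bright walls, hollow
    b=(d(.652,.16)<.075)&(C[...,2]>.013)&(C[...,2]<.036)
    m=comp(C,b,(.652,.16)); P=C[m]; print("cradle",rect(P[:,:2]),"z",np.percentile(P[:,2],[10,50,95]).round(4))
    cnt=cv2.findContours(m.astype(np.uint8),cv2.RETR_EXTERNAL,cv2.CHAIN_APPROX_NONE)[0]; c=max(cnt,key=len)[:,0]
    print(" outline on z=.025",rect(onplane(f,c,.025)[:,:2]))
    fl=(g<70)&(d(.652,.16)<.045)&(abs(C[...,2])<.012); m=comp(C,fl,(.652,.16)); print(" floor",rect(C[m][:,:2]),np.median(C[m][:,2]).round(4))
    # pad
    p=(d(.44,.149)<.07)&(C[...,2]>.0045)&(C[...,2]<.011)
    p=cv2.morphologyEx(p.astype(np.uint8),cv2.MORPH_OPEN,np.ones((3,3))); m=comp(C,p,(.44,.149)); P=C[m]
    c=max(cv2.findContours(m.astype(np.uint8),cv2.RETR_EXTERNAL,cv2.CHAIN_APPROX_NONE)[0],key=len)[:,0]
    print("pad",np.round(cv2.fitEllipse((onplane(f,c,.006)[:,:2]*1000).astype(np.float32)),1) if 0 else cv2.fitEllipse((onplane(f,c,.006)[:,:2]*1000).astype(np.float32)),np.median(P[:,2]).round(4))
    # tray rim
    t=(C[...,0]>.44)&(C[...,0]<.75)&(C[...,1]>-.16)&(C[...,1]<.105)&(C[...,2]>.0135)&(C[...,2]<.03)&(g>60)
    t=cv2.morphologyEx(t.astype(np.uint8),cv2.MORPH_CLOSE,np.ones((3,3))); m=comp(C,t,(.6,-.03)); P=C[m]; print("tray rim",rect(P[:,:2]),np.median(P[:,2]).round(4),m.sum())
    t=(C[...,0]>.44)&(C[...,0]<.75)&(C[...,1]>-.16)&(C[...,1]<.105)&(C[...,2]<.013)&(g<60)
    m=comp(C,cv2.morphologyEx(t.astype(np.uint8),cv2.MORPH_OPEN,np.ones((3,3))),(.6,-.03)); print("tray floor",rect(C[m][:,:2]),np.median(C[m][:,2]).round(4))
    for c,zt,w,h,a,s,_,_ in cases(f,False):
        u=np.array([np.cos(np.radians(a)),np.sin(np.radians(a))]); v=np.array([-u[1],u[0]])
        D=C[...,:2]-c; x=D@u; y=D@v; q=(abs(y)<.022)&(abs(x)<.09)
        hi=q&(C[...,2]>.072)&(C[...,2]<.09)&(x<0); ld=q&(C[...,2]>.052)&(C[...,2]<.064); ba=(abs(y)<.035)&(abs(x)<.09)&(C[...,2]>.022)&(C[...,2]<.05)
        print("case",c.round(4),"bar x",np.percentile(x[hi],[2,50,98]).round(4),"y",np.percentile(y[hi],[2,50,98]).round(4),"lid x",np.percentile(x[ld],[1,99]).round(4),"base x",np.percentile(x[ba],[2,98]).round(4))
E
python3 fix.py
```

```text
top
cradle (array([645.3, 159.9]), array([ 58.8, 104.2]), 89.3) z [0.0183 0.0233 0.0286]
 outline on z=.025 (array([645.1, 159.8]), array([ 58.7, 101.9]), 89.5)
 floor (array([647.7, 160.6]), array([42.2, 80.8]), 89.3) 0.0053
pad ((442.9414978027344, 135.90771484375), (14.651444435119629, 24.691625595092773), 137.4402618408203) 0.0073
tray rim (array([600.3, -26.9]), array([304.1, 221.2]), 1.9) nan 1400
tray floor (array([580.3, -29. ]), array([238.7, 206.4]), 0.7) 0.0046
case [0.5836 0.4075] bar x [-0.0552 -0.0437 -0.0302] y [-0.0037 -0.0003  0.0041] lid x [-0.0881  0.0499] base x [-0.0877  0.0504]
case [0.543  0.2879] bar x [-0.0559 -0.0429 -0.0301] y [-0.0047 -0.0005  0.0037] lid x [-0.0887  0.0508] base x [-0.0885  0.049 ]
case [0.4526 0.4173] bar x [-0.0565 -0.0436 -0.0317] y [-0.0041 -0.0004  0.0043] lid x [-0.0501  0.0513] base x [-0.037  0.077]
case [0.4154 0.2841] bar x [-0.0558 -0.0445 -0.0312] y [-0.0051 -0.0013  0.0037] lid x [-0.0498  0.0871] base x [-0.0335  0.0553]
side
cradle (array([646.5, 160.8]), array([ 63. , 101.8]), 88.4) z [0.0151 0.0219 0.0272]
 outline on z=.
[... 194 characters left out ...]
31549072266), 108.61400604248047) 0.0077
tray rim (array([600.6, -26.8]), array([299.5, 222.7]), 0.8) nan 2022
tray floor (array([578.9, -27.2]), array([239.3, 203.2]), 0.8) 0.0056
case [0.4549 0.4179] bar x [-0.0556 -0.0432 -0.032 ] y [-0.0047 -0.0013  0.0021] lid x [-0.0496  0.0696] base x [-0.0475  0.0874]
case [0.5852 0.4083] bar x [-0.0545 -0.0426 -0.0306] y [-0.0061 -0.0032  0.002 ] lid x [-0.089   0.0517] base x [-0.0868  0.0551]
case [0.4181 0.2838] bar x [-0.0551 -0.0432 -0.0309] y [-0.005  -0.0023  0.0026] lid x [-0.0502  0.0884] base x [-0.0451  0.086 ]
case [0.5453 0.2878] bar x [-0.0547 -0.043  -0.0311] y [-0.0041 -0.0012  0.0039] lid x [-0.0887  0.0516] base x [-0.0859  0.0548]
```

```bash
cat > go.py <<'E'
from h import *
import sys
def go(x,y,z,psi=None):
    s=observe(); R=s["tcp_rot"]; p=s["ee_pos"]; az=0
    if psi is not None:
        t=np.radians(psi); T=np.array([[np.cos(t),np.sin(t),0],[np.sin(t),-np.cos(t),0],[0,0,-1.]]); rv=cv2.Rodrigues(R.T@T)[0].ravel(); R=T
        print("turn first",rv.round(3),"rows",np.ceil(np.linalg.norm(rv)/.186))
    d=R.T@(np.array([x,y,z])-p)*1000; print("then shift",d.round(1),"rows xy",np.ceil(np.hypot(*d[:2])/62),"F",s["force"].round(2),"t",s["time_s"])
def case(c,a,off=9.5):
    t=np.radians(a); return c[0]+off/1e3*np.cos(t),c[1]+off/1e3*np.sin(t)
if __name__=="__main__": go(*map(float,sys.argv[1:]))
E
python3 go.py .426 .283 .18 -7.7
```

```text
turn first [-0.     0.     0.569] rows 4.0
then shift [  87.8 -800.7   51.1] rows xy 13.0 F [-0.16  0.22  0.05] t 0.3
```

>>> {"fn": "arm_command", "kwargs": {
  "series": [
    {"az": 0.142},
    {"az": 0.142},
    {"az": 0.142},
    {"az": 0.143}
  ],
  "grip": 1
}}

```text
schema error: expected keys dx, dy, dz, ax, ay, az
```

>>> {"fn": "arm_command", "kwargs": {
  "series": [
    {"dx": 6,"dy": -55},
    {"dx": 6,"dy": -55},
    {"dx": 6,"dy": -55},
    {"dx": 6,"dy": -55},
    {"dx": 6,"dy": -55}
  ]
}}

```text
schema error: expected keys dx, dy, dz, ax, ay, az
```

>>> {"fn": "arm_command", "kwargs": {
  "series": [
    {"dx": 6,"dy": -55},
    {"dx": 6,"dy": -55},
    {"dx": 6,"dy": -55},
    {"dx": 6,"dy": -55},
    {"dx": 6,"dy": -55}
  ]
}}

```text
schema error: expected keys dx, dy, dz, ax, ay, az
```

>>> {"fn": "arm_command", "kwargs": {
  "series": [
    {"dx": 6,"dy": -55},
    {"dx": 6,"dy": -55},
    {"dx": 6,"dy": -55},
    {"dx": 6,"dy": -55,"dz": 20},
    {"dz": 20}
  ]
}}

```text
schema error: expected keys dx, dy, dz, ax, ay, az
```

```bash
python3 go.py .426 .283 .021 -7.7; python3 -c "
from m import *
f=grab_frame('side');cases(f)"
```

```text
turn first [-0.     0.     0.569] rows 4.0
then shift [  87.8 -800.7  210.1] rows xy 13.0 F [-0.16  0.22  0.05] t 0.3
[318. 150.] c [0.4545 0.4182] z 0.0586 wh 102.9 39.9 ang 7.3 screw [0.4187 0.4092 0.0811] 341 50
[360. 165.] c [0.5854 0.4091] z 0.0588 wh 102.6 40.3 ang -0.2 screw [0.5426 0.4054 0.0804] 376 35
[284. 176.] c [0.4184 0.2838] z 0.0588 wh 100.8 37.3 ang -7.0 screw [0.3852 0.2851 0.0813] 389 65
[329. 189.] c [0.5446 0.2884] z 0.0589 wh 103.5 39.6 ang 8.2 screw [0.5031 0.2802 0.0816] 444 42
```

All six keys are needed.

>>> {"fn": "arm_command", "kwargs": {
  "series": [
    {"dx": 0,"dy": 0,"dz": 0,"ax": 0,"ay": 0,"az": 0.142},
    {"dx": 0,"dy": 0,"dz": 0,"ax": 0,"ay": 0,"az": 0.142},
    {"dx": 0,"dy": 0,"dz": 0,"ax": 0,"ay": 0,"az": 0.142},
    {"dx": 0,"dy": 0,"dz": 0,"ax": 0,"ay": 0,"az": 0.143}
  ],
  "grip": 1
}}

```text
time_s: 0.85
ee_pos: [0.2317, -0.4988, 0.2313]
tcp_rot: [[0.99, -0.138, -0.0], [-0.138, -0.99, 0.0], [-0.0, -0.0, -1.0]]
force: [-0.4, 0.0, 0.5]
grip_width: 0.0859
grip_force: 0.0
```

>>> {"fn": "arm_command", "kwargs": {
  "series": [
    {"dx": 6,"dy": -55,"dz": 0,"ax": 0,"ay": 0,"az": 0},
    {"dx": 6,"dy": -55,"dz": 0,"ax": 0,"ay": 0,"az": 0},
    {"dx": 6,"dy": -55,"dz": 0,"ax": 0,"ay": 0,"az": 0},
    {"dx": 6,"dy": -55,"dz": 0,"ax": 0,"ay": 0,"az": 0},
    {"dx": 6,"dy": -55,"dz": 0,"ax": 0,"ay": 0,"az": 0}
  ]
}}

```text
time_s: 1.48
ee_pos: [0.2983, -0.2287, 0.2314]
tcp_rot: [[0.991, -0.134, 0.0], [-0.134, -0.991, -0.0], [0.001, 0.0, -1.0]]
force: [1.1, -1.0, -0.1]
grip_width: 0.0854
grip_force: 0.0
```

>>> {"fn": "arm_command", "kwargs": {
  "series": [
    {"dx": 6,"dy": -55,"dz": 0,"ax": 0,"ay": 0,"az": 0},
    {"dx": 6,"dy": -55,"dz": 0,"ax": 0,"ay": 0,"az": 0},
    {"dx": 6,"dy": -55,"dz": 0,"ax": 0,"ay": 0,"az": 0},
    {"dx": 6,"dy": -55,"dz": 0,"ax": 0,"ay": 0,"az": 0},
    {"dx": 6,"dy": -55,"dz": 0,"ax": 0,"ay": 0,"az": 0}
  ]
}}

```text
time_s: 2.1
ee_pos: [0.3649, 0.0401, 0.2316]
tcp_rot: [[0.991, -0.134, 0.001], [-0.134, -0.991, -0.0], [0.001, -0.0, -1.0]]
force: [1.3, -0.9, -0.6]
grip_width: 0.0856
grip_force: 0.0
```

>>> {"fn": "arm_command", "kwargs": {
  "series": [
    {"dx": 6,"dy": -55,"dz": 0,"ax": 0,"ay": 0,"az": 0},
    {"dx": 6,"dy": -55,"dz": 0,"ax": 0,"ay": 0,"az": 0},
    {"dx": 6,"dy": -55,"dz": 0,"ax": 0,"ay": 0,"az": 0},
    {"dx": 6,"dy": -55,"dz": 20,"ax": 0,"ay": 0,"az": 0},
    {"dx": 0,"dy": 0,"dz": 20,"ax": 0,"ay": 0,"az": 0}
  ]
}}

```text
time_s: 2.72
ee_pos: [0.4183, 0.2559, 0.1906]
tcp_rot: [[0.991, -0.131, 0.001], [-0.131, -0.991, 0.001], [0.001, -0.001, -1.0]]
force: [0.2, -0.3, -0.1]
grip_width: 0.0853
grip_force: 0.0
```

```bash
python3 go.py .426 .283 .021 -7.7; python3 -c "
from m import *
f=grab_frame('side');cases(f);cv2.imwrite('pics/s1.png',f['pixels'][60:300,150:500])"
```

```text
turn first [-0.001 -0.001  0.003] rows 1.0
then shift [  4.  -27.9 169.6] rows xy 1.0 F [ 0.16 -0.3  -0.06] t 2.725
[318. 150.] c [0.4544 0.4172] z 0.0588 wh 103.1 40.0 ang 8.4 screw [0.4207 0.4087 0.0811] 338 50
[360. 165.] c [0.5853 0.4084] z 0.0588 wh 103.9 39.6 ang 2.3 screw [0.5426 0.4054 0.0813] 379 34
[284. 176.] c [0.4186 0.2847] z 0.0586 wh 101.5 38.9 ang -7.0 screw [0.3859 0.285  0.081 ] 391 66
[329. 189.] c [0.5452 0.2868] z 0.0586 wh 103.9 39.3 ang 8.4 screw [0.5035 0.2799 0.0811] 440 42
```

>>> {"fn": "arm_command", "kwargs": {
  "series": [
    {"dx": 4,"dy": -28,"dz": 20,"ax": 0,"ay": 0,"az": 0},
    {"dx": 0,"dy": 0,"dz": 50,"ax": 0,"ay": 0,"az": 0},
    {"dx": 0,"dy": 0,"dz": 50,"ax": 0,"ay": 0,"az": 0},
    {"dx": 0,"dy": 0,"dz": 40,"ax": 0,"ay": 0,"az": 0},
    {"dx": 0,"dy": 0,"dz": 10,"ax": 0,"ay": 0,"az": 0}
  ]
}}

```text
time_s: 3.4
ee_pos: [0.4248, 0.2794, 0.0199]
tcp_rot: [[0.991, -0.134, -0.003], [-0.134, -0.991, -0.002], [-0.003, 0.002, -1.0]]
force: [0.5, -0.5, -0.3]
grip_width: 0.0855
grip_force: 0.0
```

>>> {"fn": "arm_command", "kwargs": {
  "series": [
    {"dx": 0,"dy": 0,"dz": 0,"ax": 0,"ay": 0,"az": 0},
    {"dx": 0,"dy": 0,"dz": 0,"ax": 0,"ay": 0,"az": 0},
    {"dx": 0,"dy": 0,"dz": 0,"ax": 0,"ay": 0,"az": 0},
    {"dx": 0,"dy": 0,"dz": 0,"ax": 0,"ay": 0,"az": 0},
    {"dx": 0,"dy": 0,"dz": 0,"ax": 0,"ay": 0,"az": 0}
  ],
  "grip": -1
}}

```text
time_s: 4.03
ee_pos: [0.4268, 0.2809, 0.0234]
tcp_rot: [[0.991, -0.134, 0.003], [-0.134, -0.991, 0.002], [0.003, -0.002, -1.0]]
force: [-1.8, -1.4, 12.9]
grip_width: 0.04
grip_force: 59.7
```

```bash
python3 -c "
from h import *
s=observe();print(s['grip_width'],s['grip_force'],s['force'],s['moment'],s['ee_pos'])
f=grab_frame('side');cv2.imwrite('pics/s2.png',cv2.resize(f['pixels'][120:220,220:360],None,fx=4,fy=4))"
```

```text
0.04004824338503517 59.71711277961731 [-1.83600332 -1.4233136  12.86882037] [-0.02077344  0.31504258 -0.06073799] [0.42681969 0.28092292 0.02335307]
```

View pics/s2.png

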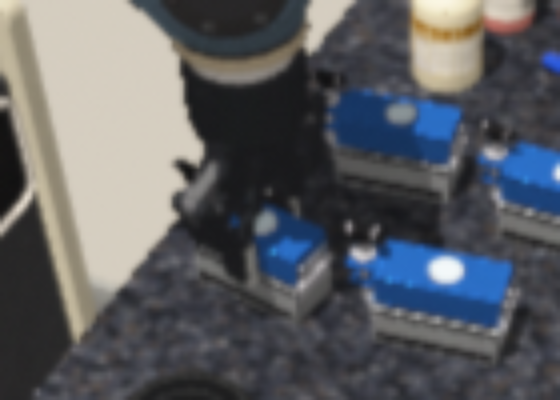

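The crop shows the fingers gripping the near case around its middle (crop px ~240,255), with the tips on the base wall below the lid.

>>> {"fn": "arm_command", "kwargs": {
  "series": [
    {"dx": 0,"dy": 0,"dz": -15,"ax": 0,"ay": 0,"az": 0},
    {"dx": 0,"dy": 0,"dz": -35,"ax": 0,"ay": 0,"az": 0},
    {"dx": 0,"dy": 0,"dz": -35,"ax": 0,"ay": 0,"az": 0},
    {"dx": 0,"dy": 0,"dz": -35,"ax": 0,"ay": 0,"az": 0}
  ]
}}

```text
time_s: 4.58
ee_pos: [0.4253, 0.28, 0.1433]
tcp_rot: [[0.991, -0.134, 0.0], [-0.134, -0.991, -0.0], [0.0, 0.0, -1.0]]
force: [1.0, 1.1, -5.6]
grip_width: 0.0398
grip_force: 63.1
```

>>> {"fn": "arm_command", "kwargs": {
  "series": [
    {"dx": 0,"dy": 0,"dz": 0,"ax": 0,"ay": 0,"az": 0},
    {"dx": 0,"dy": 0,"dz": 0,"ax": 0,"ay": 0,"az": 0},
    {"dx": 0,"dy": 0,"dz": 0,"ax": 0,"ay": 0,"az": 0}
  ]
}}

```text
time_s: 4.95
ee_pos: [0.425, 0.2799, 0.14]
tcp_rot: [[0.991, -0.134, -0.002], [-0.134, -0.991, -0.001], [-0.002, 0.001, -1.0]]
force: [0.2, -1.1, -5.7]
grip_width: 0.0396
grip_force: 63.1
```

```bash
python3 -c "
from m import *
s=observe();print(s['force'],s['moment'],s['grip_width'])
cases(grab_frame('side'));print(1);cases(grab_frame('top'));s=observe();print(s['force'])"; python3 go.py .646 .022 .145 0.75;  python3 go.py .646 .160 .145 -0.9; sed -n 1,1p /dev/null
```

```text
[ 0.17820387 -1.12453745 -5.66619029] [-0.00293669 -0.04108666 -0.01482433] 0.03961089043001798
[318. 150.] c [0.4552 0.4182] z 0.0588 wh 101.2 40.0 ang 8.1 screw [0.42   0.4079 0.0814] 331 52
[360. 165.] c [0.5855 0.4089] z 0.0587 wh 102.3 39.5 ang 0.5 screw [0.5426 0.4051 0.0815] 375 34
[329. 189.] c [0.5449 0.2885] z 0.0587 wh 103.0 39.5 ang 7.0 screw [0.5037 0.2796 0.0814] 436 42
1
[229. 188.] c [0.5834 0.4074] z 0.0584 wh 101.6 35.3 ang 1.5 screw [0.5396 0.4053 0.0814] 504 47
[277. 195.] c [0.5593 0.29  ] z 0.0587 wh 71.4 35.3 ang 8.1 screw None 282 0
[221. 232.] c [0.4617 0.4195] z 0.0585 wh 82.4 36.5 ang -173.6 screw [0.537  0.4066 0.0815] 240 49
[-0.55570484 -0.52837719 -4.7580621 ]
turn first [ 0.001  0.002 -0.147] rows 1.0
then shift [217.4 260.8  -4.7] rows xy 6.0 F [-0.56 -0.53 -4.76] t 5.05
turn first [ 0.001  0.002 -0.119] rows 1.0
then shift [222.6 116.5  -4.7] rows xy 5.0 F [-0.56 -0.53 -4.76] t 5.05
```

>>> {"fn": "arm_command", "kwargs": {
  "series": [
    {"dx": 0,"dy": 0,"dz": 0,"ax": 0,"ay": 0,"az": -0.147},
    {"dx": 36,"dy": 43.5,"dz": 0,"ax": 0,"ay": 0,"az": 0},
    {"dx": 36,"dy": 43.5,"dz": 0,"ax": 0,"ay": 0,"az": 0},
    {"dx": 36,"dy": 43.5,"dz": 0,"ax": 0,"ay": 0,"az": 0},
    {"dx": 36,"dy": 43.5,"dz": 0,"ax": 0,"ay": 0,"az": 0}
  ]
}}

```text
time_s: 5.68
ee_pos: [0.5727, 0.1065, 0.1406]
tcp_rot: [[1.0, 0.013, -0.001], [0.013, -1.0, -0.0], [-0.001, -0.0, -1.0]]
force: [1.0, 0.5, -5.5]
grip_width: 0.0398
grip_force: 63.2
```

>>> {"fn": "arm_command", "kwargs": {
  "series": [
    {"dx": 36,"dy": 43.5,"dz": 0,"ax": 0,"ay": 0,"az": 0},
    {"dx": 37,"dy": 43.5,"dz": 0,"ax": 0,"ay": 0,"az": 0},
    {"dx": 0,"dy": 0,"dz": 30,"ax": 0,"ay": 0,"az": 0},
    {"dx": 0,"dy": 0,"dz": 40,"ax": 0,"ay": 0,"az": 0},
    {"dx": 0,"dy": 0,"dz": 20,"ax": 0,"ay": 0,"az": 0}
  ]
}}

```text
time_s: 6.3
ee_pos: [0.6446, 0.022, 0.0483]
tcp_rot: [[1.0, 0.013, -0.004], [0.013, -1.0, 0.0], [-0.004, -0.0, -1.0]]
force: [-0.3, -0.2, -5.1]
grip_width: 0.0398
grip_force: 63.2
```

```bash
python3 go.py .646 .022 .0275 0.75
```

```text
turn first [-0.     0.004 -0.   ] rows 1.0
then shift [ 1.4  0.  20.8] rows xy 1.0 F [-0.33 -0.18 -5.13] t 6.3
```

>>> {"fn": "arm_command", "kwargs": {
  "series": [
    {"dx": 1,"dy": 0,"dz": 12,"ax": 0,"ay": 0,"az": 0},
    {"dx": 0,"dy": 0,"dz": 5,"ax": 0,"ay": 0,"az": 0},
    {"dx": 0,"dy": 0,"dz": 3,"ax": 0,"ay": 0,"az": 0},
    {"dx": 0,"dy": 0,"dz": 2,"ax": 0,"ay": 0,"az": 0},
    {"dx": 0,"dy": 0,"dz": 0,"ax": 0,"ay": 0,"az": 0}
  ]
}}

```text
time_s: 6.92
ee_pos: [0.6472, 0.0221, 0.0297]
tcp_rot: [[1.0, 0.013, 0.001], [0.013, -1.0, -0.0], [0.001, 0.0, -1.0]]
force: [1.2, 0.3, -5.5]
grip_width: 0.0399
grip_force: 63.2
```

>>> {"fn": "arm_command", "kwargs": {
  "series": [
    {"dx": 0,"dy": 0,"dz": 0,"ax": 0,"ay": 0,"az": 0},
    {"dx": 0,"dy": 0,"dz": 0,"ax": 0,"ay": 0,"az": 0},
    {"dx": 0,"dy": 0,"dz": 0,"ax": 0,"ay": 0,"az": 0}
  ],
  "grip": 0.4
}}

```text
time_s: 7.3
ee_pos: [0.6473, 0.0221, 0.0297]
tcp_rot: [[1.0, 0.013, 0.001], [0.013, -1.0, -0.0], [0.001, 0.0, -1.0]]
force: [-0.3, -0.0, 0.2]
grip_width: 0.06
grip_force: 0.0
```

>>> {"fn": "arm_command", "kwargs": {
  "series": [
    {"dx": 0,"dy": 0,"dz": -30,"ax": 0,"ay": 0,"az": 0},
    {"dx": 0,"dy": 0,"dz": -50,"ax": 0,"ay": 0,"az": 0},
    {"dx": 0,"dy": 0,"dz": -50,"ax": 0,"ay": 0,"az": 0}
  ]
}}

```text
time_s: 7.68
ee_pos: [0.6469, 0.022, 0.1608]
tcp_rot: [[1.0, 0.013, -0.0], [0.013, -1.0, -0.0], [-0.0, 0.0, -1.0]]
force: [0.4, 0.4, 0.2]
grip_width: 0.0596
grip_force: 0.0
```

```bash
python3 -c "
from m import *
for n in ('side','top'):
  print(n)
  for r in cases(grab_frame(n)): 
    from go import case; print(np.round(case(r[0],r[4]),4))
"; python3 go.py .554 .289 .165 8.2
```

```text
side
[361. 165.] c [0.594  0.4087] z 0.0587 wh 86.4 38.7 ang 0.9 screw None 350 0
[317. 287.] c [0.6362 0.0214] z 0.0614 wh 102.8 37.5 ang 0.1 screw [0.5938 0.0198 0.0845] 710 60
[0.6035 0.4089]
[0.6457 0.0214]
top
[228. 188.] c [0.5835 0.4076] z 0.0583 wh 101.7 35.5 ang 1.2 screw [0.5398 0.4059 0.0821] 510 47
[279. 205.] c [0.5433 0.2877] z 0.0583 wh 103.8 35.4 ang 8.6 screw [0.5005 0.2809 0.0816] 490 46
[223. 244.] c [0.4526 0.4173] z 0.0583 wh 102.4 36.9 ang 8.3 screw [0.4166 0.4087 0.0826] 543 75
[0.593  0.4078]
[0.5527 0.2892]
[0.462  0.4187]
turn first [ 0.001 -0.01  -0.13 ] rows 1.0
then shift [ -56.6 -277.9    0.5] rows xy 5.0 F [-0.07  0.08  0.9 ] t 7.775
```

>>> {"fn": "arm_command", "kwargs": {
  "series": [
    {"dx": 0,"dy": 0,"dz": 0,"ax": 0,"ay": 0,"az": -0.134},
    {"dx": -12,"dy": -55,"dz": 0,"ax": 0,"ay": 0,"az": 0},
    {"dx": -12,"dy": -55,"dz": 0,"ax": 0,"ay": 0,"az": 0},
    {"dx": -12,"dy": -55,"dz": 0,"ax": 0,"ay": 0,"az": 0},
    {"dx": -12,"dy": -55,"dz": 0,"ax": 0,"ay": 0,"az": 0}
  ],
  "grip": 1
}}

```text
time_s: 8.4
ee_pos: [0.5664, 0.2342, 0.159]
tcp_rot: [[0.989, 0.146, -0.0], [0.146, -0.989, -0.0], [-0.0, -0.0, -1.0]]
force: [0.8, -0.3, 0.2]
grip_width: 0.0852
grip_force: 0.0
```

>>> {"fn": "arm_command", "kwargs": {
  "series": [
    {"dx": -9,"dy": -57,"dz": 0,"ax": 0,"ay": 0,"az": 0},
    {"dx": 0,"dy": 0,"dz": 20,"ax": 0,"ay": 0,"az": 0},
    {"dx": 0,"dy": 0,"dz": 0,"ax": 0,"ay": 0,"az": 0}
  ]
}}

```text
time_s: 8.78
ee_pos: [0.549, 0.2878, 0.1377]
tcp_rot: [[0.989, 0.147, -0.003], [0.147, -0.989, -0.001], [-0.003, 0.001, -1.0]]
force: [-0.0, -0.2, 0.0]
grip_width: 0.0852
grip_force: 0.0
```

```bash
python3 go.py .5535 .2893 .021 8.4
```

```text
turn first [0.001 0.003 0.001] rows 1.0
then shift [  4.6  -0.9 116.7] rows xy 1.0 F [-0.01 -0.23  0.03] t 8.775
```

>>> {"fn": "arm_command", "kwargs": {
  "series": [
    {"dx": 4,"dy": -1,"dz": 30,"ax": 0,"ay": 0,"az": 0},
    {"dx": 0,"dy": 0,"dz": 50,"ax": 0,"ay": 0,"az": 0},
    {"dx": 0,"dy": 0,"dz": 27,"ax": 0,"ay": 0,"az": 0},
    {"dx": 0,"dy": 0,"dz": 9,"ax": 0,"ay": 0,"az": 0},
    {"dx": 0,"dy": 0,"dz": 0,"ax": 0,"ay": 0,"az": 0}
  ]
}}

```text
time_s: 9.4
ee_pos: [0.5544, 0.2891, 0.0239]
tcp_rot: [[0.989, 0.146, 0.0], [0.146, -0.989, 0.0], [0.0, -0.0, -1.0]]
force: [0.3, -0.4, -1.0]
grip_width: 0.0854
grip_force: 0.0
```

>>> {"fn": "arm_command", "kwargs": {
  "series": [
    {"dx": 0,"dy": 0,"dz": 0,"ax": 0,"ay": 0,"az": 0},
    {"dx": 0,"dy": 0,"dz": 0,"ax": 0,"ay": 0,"az": 0},
    {"dx": 0,"dy": 0,"dz": 0,"ax": 0,"ay": 0,"az": 0},
    {"dx": 0,"dy": 0,"dz": 0,"ax": 0,"ay": 0,"az": 0},
    {"dx": 0,"dy": 0,"dz": 0,"ax": 0,"ay": 0,"az": 0}
  ],
  "grip": -1
}}

```text
time_s: 10.02
ee_pos: [0.5544, 0.2897, 0.0247]
tcp_rot: [[0.989, 0.146, 0.001], [0.146, -0.989, 0.001], [0.002, -0.001, -1.0]]
force: [-2.4, 0.1, 8.8]
grip_width: 0.0395
grip_force: 60.2
```

>>> {"fn": "arm_command", "kwargs": {
  "series": [
    {"dx": 0,"dy": 0,"dz": -15,"ax": 0,"ay": 0,"az": 0},
    {"dx": 0,"dy": 0,"dz": -35,"ax": 0,"ay": 0,"az": 0},
    {"dx": 0,"dy": 0,"dz": -35,"ax": 0,"ay": 0,"az": 0},
    {"dx": 0,"dy": 0,"dz": -35,"ax": 0,"ay": 0,"az": 0}
  ]
}}

```text
time_s: 10.52
ee_pos: [0.5533, 0.289, 0.1445]
tcp_rot: [[0.989, 0.146, -0.001], [0.146, -0.989, -0.0], [-0.001, 0.0, -1.0]]
force: [0.6, 0.9, -6.8]
grip_width: 0.0394
grip_force: 63.0
```

>>> {"fn": "arm_command", "kwargs": {
  "series": [
    {"dx": 0,"dy": 0,"dz": 0,"ax": 0,"ay": 0,"az": 0},
    {"dx": 0,"dy": 0,"dz": 0,"ax": 0,"ay": 0,"az": 0},
    {"dx": 0,"dy": 0,"dz": 0,"ax": 0,"ay": 0,"az": 0}
  ]
}}

```text
time_s: 10.9
ee_pos: [0.553, 0.2889, 0.1414]
tcp_rot: [[0.989, 0.146, -0.003], [0.146, -0.989, -0.001], [-0.003, 0.001, -1.0]]
force: [0.4, 0.2, -7.3]
grip_width: 0.0396
grip_force: 63.1
```

```bash
cat > w.py <<'E'
from h import *
F=[]
for i in range(4): F.append(observe()["force"]); grab_frame("side")
print("Fz",np.round([x[2] for x in F],2)); s=observe(); print(s["moment"].round(3),s["grip_width"])
E
python3 w.py; python3 go.py .646 -.078 .14 .75; python3 go.py .646 .160 .14 -0.9
```

```text
Fz [-7.28 -7.62 -6.52 -7.96]
[-0.013 -0.044  0.038] 0.03980278779183212
turn first [0.    0.001 0.134] rows 1.0
then shift [ 87.5 368.4   2.5] rows xy 7.0 F [-0.87 -0.8  -7.15] t 11.1
turn first [0.    0.001 0.163] rows 1.0
then shift [ 94.3 127.8   2.5] rows xy 3.0 F [-0.87 -0.8  -7.15] t 11.1
```

>>> {"fn": "arm_command", "kwargs": {
  "series": [
    {"dx": 0,"dy": 0,"dz": 0,"ax": 0,"ay": 0,"az": 0.163},
    {"dx": 31.5,"dy": 42.5,"dz": 0,"ax": 0,"ay": 0,"az": 0},
    {"dx": 31.5,"dy": 42.5,"dz": 0,"ax": 0,"ay": 0,"az": 0},
    {"dx": 31.5,"dy": 43,"dz": 0,"ax": 0,"ay": 0,"az": 0},
    {"dx": 0,"dy": 0,"dz": 30,"ax": 0,"ay": 0,"az": 0}
  ]
}}

```text
time_s: 11.72
ee_pos: [0.6497, 0.1566, 0.1148]
tcp_rot: [[1.0, -0.02, 0.006], [-0.02, -1.0, 0.0], [0.006, -0.0, -1.0]]
force: [-0.8, 0.3, -7.3]
grip_width: 0.0395
grip_force: 63.4
```

>>> {"fn": "arm_command", "kwargs": {
  "series": [
    {"dx": 0,"dy": 0,"dz": 40,"ax": 0,"ay": 0,"az": 0},
    {"dx": 0,"dy": 0,"dz": 10,"ax": 0,"ay": 0,"az": 0},
    {"dx": 0,"dy": 0,"dz": 0,"ax": 0,"ay": 0,"az": 0}
  ]
}}

```text
time_s: 12.1
ee_pos: [0.6464, 0.16, 0.0634]
tcp_rot: [[1.0, -0.016, -0.0], [-0.016, -1.0, -0.0], [-0.0, 0.0, -1.0]]
force: [0.3, -0.1, -7.0]
grip_width: 0.0395
grip_force: 63.6
```

```bash
python3 - <<'E'
from m import *
f=grab_frame("side"); cv2.imwrite("pics/s3.png",cv2.resize(f["pixels"][180:290,280:420],None,fx=4,fy=4)); cases(f)
E
python3 go.py .646 .160 .0285 -0.9
```

```text
[317. 287.] c [0.6362 0.0217] z 0.0614 wh 103.2 37.7 ang -0.1 screw [0.5933 0.0197 0.0848] 700 60
turn first [-0.    -0.001 -0.   ] rows 1.0
then shift [-1.   0.1 36. ] rows xy 1.0 F [-0.13  0.63 -6.86] t 12.15
```

View pics/s3.png

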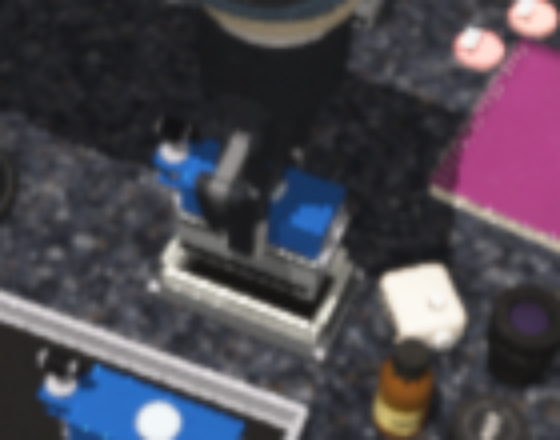

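The case hangs centred over the cradle (crop px 255,250), well clear of the bottle (400,390) and counter (420,300).

>>> {"fn": "arm_command", "kwargs": {
  "series": [
    {"dx": -0.5,"dy": 0,"dz": 18,"ax": 0,"ay": 0,"az": 0},
    {"dx": 0,"dy": 0,"dz": 7,"ax": 0,"ay": 0,"az": 0},
    {"dx": 0,"dy": 0,"dz": 5,"ax": 0,"ay": 0,"az": 0},
    {"dx": 0,"dy": 0,"dz": 3,"ax": 0,"ay": 0,"az": 0},
    {"dx": 0,"dy": 0,"dz": 0,"ax": 0,"ay": 0,"az": 0}
  ]
}}

```text
time_s: 12.78
ee_pos: [0.6459, 0.1598, 0.0303]
tcp_rot: [[1.0, -0.016, 0.0], [-0.016, -1.0, 0.0], [0.0, -0.0, -1.0]]
force: [-0.1, -0.4, -6.9]
grip_width: 0.0395
grip_force: 63.6
```

```bash
python3 go.py .646 .160 .0285 -0.9
```

```text
turn first [-0.    -0.    -0.001] rows 1.0
then shift [ 0.1 -0.2  1.8] rows xy 1.0 F [-0.09 -0.42 -6.88] t 12.775
```

>>> {"fn": "arm_command", "kwargs": {
  "series": [
    {"dx": 0,"dy": 0,"dz": 2,"ax": 0,"ay": 0,"az": 0},
    {"dx": 0,"dy": 0,"dz": 1,"ax": 0,"ay": 0,"az": 0},
    {"dx": 0,"dy": 0,"dz": 0,"ax": 0,"ay": 0,"az": 0}
  ]
}}

```text
time_s: 13.15
ee_pos: [0.6461, 0.1599, 0.0288]
tcp_rot: [[1.0, -0.016, 0.001], [-0.016, -1.0, 0.0], [0.001, -0.0, -1.0]]
force: [-4.9, -1.6, 6.6]
grip_width: 0.0399
grip_force: 65.0
```

>>> {"fn": "arm_command", "kwargs": {
  "series": [
    {"dx": 0,"dy": 0,"dz": 0,"ax": 0,"ay": 0,"az": 0},
    {"dx": 0,"dy": 0,"dz": 0,"ax": 0,"ay": 0,"az": 0},
    {"dx": 0,"dy": 0,"dz": 0,"ax": 0,"ay": 0,"az": 0}
  ],
  "grip": 0.3
}}

```text
time_s: 13.52
ee_pos: [0.6461, 0.1598, 0.0275]
tcp_rot: [[1.0, -0.016, 0.001], [-0.016, -1.0, 0.0], [0.001, -0.0, -1.0]]
force: [-0.6, 0.5, -0.1]
grip_width: 0.0554
grip_force: 0.0
```

>>> {"fn": "arm_command", "kwargs": {
  "series": [
    {"dx": 0,"dy": 0,"dz": -30,"ax": 0,"ay": 0,"az": 0},
    {"dx": 0,"dy": 0,"dz": -50,"ax": 0,"ay": 0,"az": 0},
    {"dx": 0,"dy": 0,"dz": -50,"ax": 0,"ay": 0,"az": 0},
    {"dx": -60,"dy": 0,"dz": 0,"ax": 0,"ay": 0,"az": 0},
    {"dx": -60,"dy": 0,"dz": 0,"ax": 0,"ay": 0,"az": 0}
  ]
}}

```text
time_s: 14.15
ee_pos: [0.5246, 0.1617, 0.1577]
tcp_rot: [[1.0, -0.017, 0.002], [-0.017, -1.0, 0.0], [0.002, -0.0, -1.0]]
force: [0.3, 0.9, -0.4]
grip_width: 0.0551
grip_force: 0.0
```

```bash
python3 - <<'E'
from m import *
f=grab_frame("side"); cases(f);f2=grab_frame("top"); cases(f2)
E
```

```text
[322. 151.] c [0.4669 0.4197] z 0.0587 wh 76.5 39.3 ang -171.8 screw [0.5429 0.405  0.0812] 241 34
[360. 165.] c [0.5854 0.4089] z 0.0588 wh 102.9 40.0 ang 1.9 screw [0.5435 0.405  0.0813] 373 35
[342. 238.] c [0.6389 0.1593] z 0.0625 wh 98.4 37.4 ang -1.0 screw [0.5949 0.1581 0.0864] 452 52
[317. 287.] c [0.6358 0.0216] z 0.0613 wh 103.4 37.7 ang 0.5 screw [0.5937 0.0194 0.0845] 704 60
[333. 152.] c [0.6645 0.158 ] z 0.0621 wh 44.5 33.0 ang 179.6 screw [0.7414 0.1123 0.0722] 151 1
[392. 165.] c [0.6352 0.0216] z 0.0612 wh 102.7 36.7 ang 1.0 screw [0.5891 0.0213 0.0852] 452 45
[229. 188.] c [0.5839 0.4075] z 0.0584 wh 101.5 35.5 ang 1.0 screw [0.5401 0.4055 0.0823] 506 47
[223. 244.] c [0.4524 0.4175] z 0.0585 wh 102.7 37.3 ang 8.8 screw [0.4165 0.4088 0.0822] 548 74
```

```bash
python3 go.py .593 .160 .12 -0.9
```

```text
turn first [0.001 0.006 0.001] rows 1.0
then shift [73.3  0.4 36.3] rows xy 2.0 F [1.04 1.47 0.59] t 14.25
```

>>> {"fn": "arm_command", "kwargs": {
  "series": [
    {"dx": 36,"dy": 0,"dz": 18,"ax": 0,"ay": 0,"az": 0},
    {"dx": 36,"dy": 0,"dz": 18,"ax": 0,"ay": 0,"az": 0},
    {"dx": 0,"dy": 0,"dz": 25,"ax": 0,"ay": 0,"az": 0},
    {"dx": 0,"dy": 0,"dz": 0,"ax": 0,"ay": 0,"az": 0}
  ],
  "grip": 0
}}

```text
time_s: 14.75
ee_pos: [0.5973, 0.1603, 0.0946]
tcp_rot: [[1.0, -0.016, -0.003], [-0.016, -1.0, -0.001], [-0.003, 0.001, -1.0]]
force: [0.5, -0.0, -0.4]
grip_width: 0.0426
grip_force: 0.0
```

```bash
python3 go.py .593 .160 .0655 -0.9
```

```text
turn first [ 0.001  0.003 -0.001] rows 1.0
then shift [-4.2  0.4 29.1] rows xy 1.0 F [ 0.47 -0.02 -0.36] t 14.75
```

>>> {"fn": "arm_command", "kwargs": {
  "series": [
    {"dx": -3,"dy": 0.4,"dz": 18,"ax": 0,"ay": 0,"az": 0},
    {"dx": 0,"dy": 0,"dz": 8,"ax": 0,"ay": 0,"az": 0},
    {"dx": 0,"dy": 0,"dz": 0,"ax": 0,"ay": 0,"az": 0},
    {"dx": 0,"dy": 0,"dz": 0,"ax": 0,"ay": 0,"az": 0}
  ]
}}

```text
time_s: 15.25
ee_pos: [0.5951, 0.1603, 0.0708]
tcp_rot: [[1.0, -0.016, 0.001], [-0.016, -1.0, 0.0], [0.001, -0.0, -1.0]]
force: [-0.7, -0.4, -0.1]
grip_width: 0.0425
grip_force: 0.0
```

```bash
python3 go.py .593 .160 .0655 -0.9; python3 -c "
from h import *
f=grab_frame('side');cv2.imwrite('pics/s4.png',cv2.resize(f['pixels'][190:270,280:380],None,fx=6,fy=6))"
```

```text
turn first [-0.    -0.001 -0.   ] rows 1.0
then shift [-2.1  0.4  5.3] rows xy 1.0 F [-0.69 -0.38 -0.14] t 15.25
```

View pics/s4.png

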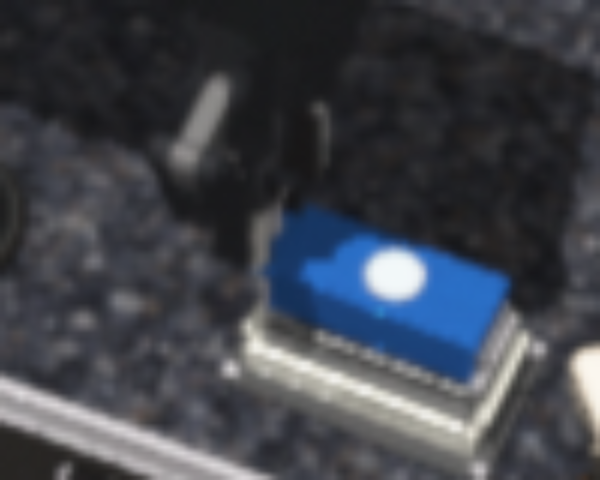

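The near finger (crop px 235,250) stands beside the T-handle above the ear, and the case sits level in the cradle.

>>> {"fn": "arm_command", "kwargs": {
  "series": [
    {"dx": -2,"dy": 0.3,"dz": 3.5,"ax": 0,"ay": 0,"az": 0},
    {"dx": 0,"dy": 0,"dz": 0,"ax": 0,"ay": 0,"az": 0}
  ]
}}

```text
time_s: 15.55
ee_pos: [0.5925, 0.1599, 0.0666]
tcp_rot: [[1.0, -0.016, -0.0], [-0.016, -1.0, -0.0], [-0.0, 0.0, -1.0]]
force: [-0.1, 0.0, -0.6]
grip_width: 0.0425
grip_force: 0.0
```

>>> {"fn": "arm_command", "kwargs": {
  "series": [
    {"dx": 0,"dy": 0,"dz": 0,"ax": 0,"ay": 0,"az": 0},
    {"dx": 0,"dy": 0,"dz": 0,"ax": 0,"ay": 0,"az": 0},
    {"dx": 0,"dy": 0,"dz": 0,"ax": 0,"ay": 0,"az": 0},
    {"dx": 0,"dy": 0,"dz": 0,"ax": 0,"ay": 0,"az": 0}
  ],
  "grip": -1
}}

```text
time_s: 16.05
ee_pos: [0.5928, 0.16, 0.0669]
tcp_rot: [[1.0, -0.016, 0.0], [-0.016, -1.0, 0.0], [0.0, -0.0, -1.0]]
force: [-0.5, -0.1, 2.7]
grip_width: 0.0067
grip_force: 58.6
```

```bash
python3 go.py .593 .160 .0665 -0.9; python3 -c "
from h import *
print(observe()['moment'])"
```

```text
turn first [-0.    -0.    -0.001] rows 1.0
then shift [0.2 0.  0.4] rows xy 1.0 F [-0.48 -0.13  2.69] t 16.05
[ 0.01824191  0.11250262 -0.0010012 ]
```

>>> {"fn": "arm_command", "kwargs": {
  "series": [
    {"dx": 0,"dy": 0,"dz": 0,"ax": 0,"ay": 0,"az": -0.12},
    {"dx": 0,"dy": 0,"dz": 0,"ax": 0,"ay": 0,"az": -0.12},
    {"dx": 0,"dy": 0,"dz": 0,"ax": 0,"ay": 0,"az": -0.12},
    {"dx": 0,"dy": 0,"dz": 0,"ax": 0,"ay": 0,"az": -0.12},
    {"dx": 0,"dy": 0,"dz": 0,"ax": 0,"ay": 0,"az": -0.12}
  ]
}}

```text
time_s: 16.68
ee_pos: [0.5928, 0.1601, 0.0669]
tcp_rot: [[0.832, 0.554, -0.0], [0.554, -0.832, 0.0], [0.0, -0.0, -1.0]]
force: [-0.8, 2.0, 1.6]
grip_width: 0.0066
grip_force: 58.9
```

>>> {"fn": "arm_command", "kwargs": {
  "series": [
    {"dx": 0,"dy": 0,"dz": 0,"ax": 0,"ay": 0,"az": -0.16},
    {"dx": 0,"dy": 0,"dz": 0,"ax": 0,"ay": 0,"az": -0.16},
    {"dx": 0,"dy": 0,"dz": 0,"ax": 0,"ay": 0,"az": -0.16},
    {"dx": 0,"dy": 0,"dz": 0,"ax": 0,"ay": 0,"az": -0.16},
    {"dx": 0,"dy": 0,"dz": 0,"ax": 0,"ay": 0,"az": -0.16}
  ]
}}

```text
time_s: 17.3
ee_pos: [0.5924, 0.1603, 0.0667]
tcp_rot: [[0.181, 0.984, -0.001], [0.984, -0.181, 0.0], [0.0, -0.001, -1.0]]
force: [-3.7, 3.3, 1.8]
grip_width: 0.0065
grip_force: 59.0
```

>>> {"fn": "arm_command", "kwargs": {
  "series": [
    {"dx": 0,"dy": 0,"dz": 0,"ax": 0,"ay": 0,"az": -0.05},
    {"dx": 0,"dy": 0,"dz": 0,"ax": 0,"ay": 0,"az": 0},
    {"dx": 0,"dy": 0,"dz": 0,"ax": 0,"ay": 0,"az": 0}
  ]
}}

```text
time_s: 17.68
ee_pos: [0.5924, 0.1602, 0.0667]
tcp_rot: [[0.138, 0.99, -0.001], [0.99, -0.138, 0.0], [0.0, -0.001, -1.0]]
force: [-4.0, 3.4, 2.5]
grip_width: 0.0066
grip_force: 59.1
```

```bash
python3 -c "
from h import *
s=observe();R=s['tcp_rot'];print(s['moment'].round(3),np.degrees(np.arctan2(R[1,0],R[0,0])),s['joint_pos'].round(2),s['ee_pos'])"
```

```text
[0.652 0.693 0.053] 82.07142453777446 [0.19 0.67 1.6  0.   0.88 0.33] [0.592358   0.16018519 0.06667274]
```

```bash
python3 - <<'E'
from h import *
P=np.r_[cloud(grab_frame("top")).reshape(-1,3),cloud(grab_frame("side")).reshape(-1,3)]
for x0 in np.arange(.70,1.05,.05):
    print(round(x0,2),[float(np.round(np.nanmax(np.r_[0,Q]),3)) for y0 in np.arange(-.05,.4,.05) for Q in [P[(P[:,0]>=x0)&(P[:,0]<x0+.05)&(P[:,1]>=y0)&(P[:,1]<y0+.05),2]]])
E
```

```text
0.7 [0.027, 0.027, 0.054, 0.077, 0.039, 0.026, 0.019, 0.02, 0.022]
0.75 [0.02, 0.021, 0.072, 0.074, 0.057, 0.008, 0.019, 0.02, 0.019]
0.8 [0.016, 0.007, 0.066, 0.065, 0.057, 0.016, 0.019, 0.022, 0.019]
0.85 [0.008, 0.008, 0.08, 0.081, 0.081, 0.073, 0.032, 0.016, 0.008]
0.9 [0.008, 0.008, 0.078, 0.076, 0.076, 0.117, 0.104, 0.015, 0.007]
0.95 [0.008, 0.008, 0.008, 0.014, 0.018, 0.115, 0.051, 0.045, 0.026]
1.0 [0.01, 0.01, 0.007, 0.176, 0.177, 0.177, 0.172, 0.046, 0.014]
1.05 [0.009, 0.01, 0.008, 0.182, 0.183, 0.184, 0.179, 0.04, 0.016]
```

>>> {"fn": "arm_command", "kwargs": {
  "series": [
    {"dx": 0.5,"dy": 4.2,"dz": -11.2,"ax": 0.119,"ay": -0.015,"az": 0},
    {"dx": 0.5,"dy": 4.2,"dz": -11.2,"ax": 0.119,"ay": -0.015,"az": 0}
  ]
}}

```text
time_s: 18.02
ee_pos: [0.6023, 0.16, 0.0893]
tcp_rot: [[0.134, 0.961, -0.242], [0.991, -0.137, 0.003], [-0.03, -0.24, -0.97]]
force: [1.5, 1.4, -3.2]
grip_width: 0.0066
grip_force: 58.9
```

>>> {"fn": "arm_command", "kwargs": {
  "series": [
    {"dx": 0.5,"dy": 4.2,"dz": -11.2,"ax": 0.119,"ay": -0.015,"az": 0},
    {"dx": 0.5,"dy": 4.2,"dz": -11.2,"ax": 0.119,"ay": -0.015,"az": 0},
    {"dx": 0.5,"dy": 4.2,"dz": -11.2,"ax": 0.119,"ay": -0.015,"az": 0}
  ]
}}

```text
time_s: 18.4
ee_pos: [0.6266, 0.1594, 0.1159]
tcp_rot: [[0.116, 0.816, -0.567], [0.991, -0.136, 0.007], [-0.071, -0.562, -0.824]]
force: [1.0, 1.9, -3.3]
grip_width: 0.0066
grip_force: 59.0
```

```bash
python3 -c "
from h import *
s=observe();print(s['moment'].round(3),s['joint_pos'].round(2),s['force'].round(1))
f=grab_frame('side');cv2.imwrite('pics/s5.png',cv2.resize(f['pixels'][170:290,260:440],None,fx=4,fy=4))"
```

```text
[ 0.219 -0.825 -0.064] [0.14 0.97 0.99 0.09 1.78 0.27] [ 1.   1.9 -3.3]
```

View pics/s5.png

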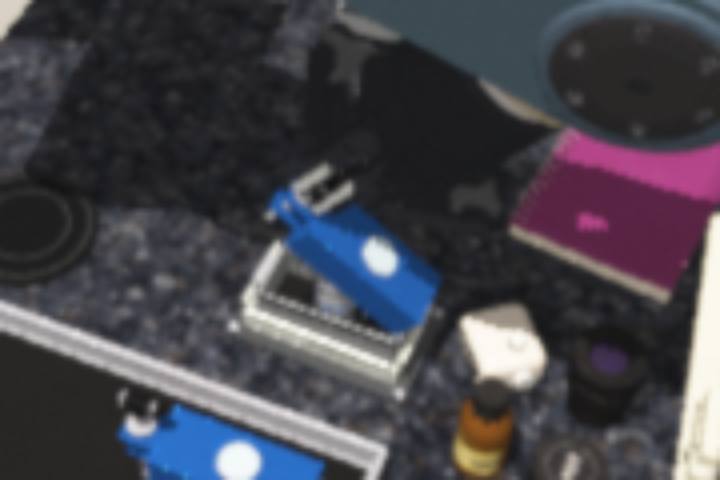

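The lid is following: open about 35° (crop px 360,240), with the objective visible inside (330,295). I'll continue the arc.

>>> {"fn": "arm_command", "kwargs": {
  "series": [
    {"dx": 0.5,"dy": 4.2,"dz": -11.2,"ax": 0.119,"ay": -0.015,"az": 0},
    {"dx": 0.5,"dy": 4.2,"dz": -11.2,"ax": 0.119,"ay": -0.015,"az": 0},
    {"dx": 0.5,"dy": 4.2,"dz": -11.2,"ax": 0.119,"ay": -0.015,"az": 0}
  ]
}}

```text
time_s: 18.82
ee_pos: [0.6581, 0.1588, 0.1321]
tcp_rot: [[0.084, 0.566, -0.82], [0.991, -0.133, 0.009], [-0.104, -0.813, -0.573]]
force: [0.7, 1.9, -4.8]
grip_width: 0.0067
grip_force: 59.1
```

```bash
python3 -c "
from h import *
s=observe();print(s['moment'].round(3),s['joint_pos'].round(2),s['force'].round(1))"
```

```text
[ 0.067 -0.928 -0.19 ] [0.12 1.27 0.49 0.15 2.34 0.31] [ 0.7  1.9 -4.8]
```

>>> {"fn": "arm_command", "kwargs": {
  "series": [
    {"dx": 0,"dy": 0,"dz": 0,"ax": 0,"ay": 0,"az": 0},
    {"dx": 0,"dy": 0,"dz": 0,"ax": 0,"ay": 0,"az": 0}
  ],
  "grip": -0.4
}}

```text
time_s: 19.08
ee_pos: [0.6578, 0.1589, 0.1317]
tcp_rot: [[0.084, 0.569, -0.818], [0.991, -0.133, 0.01], [-0.103, -0.811, -0.576]]
force: [-0.3, -0.4, 1.0]
grip_width: 0.0251
grip_force: 0.0
```

>>> {"fn": "arm_command", "kwargs": {
  "series": [
    {"dx": 0,"dy": 0,"dz": -15,"ax": 0,"ay": 0,"az": 0},
    {"dx": 0,"dy": 0,"dz": -15,"ax": 0,"ay": 0,"az": 0}
  ]
}}

```text
time_s: 19.32
ee_pos: [0.6827, 0.1587, 0.1515]
tcp_rot: [[0.084, 0.571, -0.817], [0.991, -0.132, 0.01], [-0.103, -0.81, -0.577]]
force: [1.0, 0.1, 0.3]
grip_width: 0.0253
grip_force: 0.0
```

```bash
python3 -c "
from h import *
s=observe();print(s['joint_pos'].round(2),s['force'].round(1))"
```

```text
[0.12 1.35 0.26 0.18 2.47 0.34] [1.  0.1 0.3]
```

>>> {"fn": "arm_command", "kwargs": {
  "series": [
    {"dx": -4,"dy": -30,"dz": -22,"ax": 0,"ay": 0,"az": 0},
    {"dx": -4,"dy": -30,"dz": -22,"ax": 0,"ay": 0,"az": 0},
    {"dx": 0,"dy": 0,"dz": 0,"ax": -0.159,"ay": 0.02,"az": 0},
    {"dx": 0,"dy": 0,"dz": 0,"ax": -0.159,"ay": 0.02,"az": 0},
    {"dx": 0,"dy": 0,"dz": 0,"ax": -0.159,"ay": 0.02,"az": 0}
  ]
}}

```text
time_s: 19.95
ee_pos: [0.6836, 0.1582, 0.2262]
tcp_rot: [[0.123, 0.881, -0.457], [0.991, -0.136, 0.005], [-0.057, -0.454, -0.889]]
force: [1.2, -0.6, -0.2]
grip_width: 0.0257
grip_force: 0.0
```

>>> {"fn": "arm_command", "kwargs": {
  "series": [
    {"dx": 0,"dy": 0,"dz": 0,"ax": -0.159,"ay": 0.02,"az": 0},
    {"dx": 0,"dy": 0,"dz": 0,"ax": -0.159,"ay": 0.02,"az": 0},
    {"dx": 0,"dy": 0,"dz": 0,"ax": -0.159,"ay": 0.02,"az": 0}
  ],
  "grip": -1
}}

```text
time_s: 20.32
ee_pos: [0.6834, 0.1583, 0.2268]
tcp_rot: [[0.137, 0.991, 0.006], [0.991, -0.137, 0.0], [0.001, 0.006, -1.0]]
force: [1.0, 0.9, -1.0]
grip_width: 0.0001
grip_force: 0.0
```

```bash
python3 go.py .570 .160 .22 89; python3 go.py .570 .160 .085 89
```

```text
turn first [ 0.006 -0.001 -0.12 ] rows 1.0
then shift [  -0.3 -113.4    6.8] rows xy 2.0 F [ 0.99  0.88 -1.05] t 20.325
turn first [ 0.006 -0.001 -0.12 ] rows 1.0
then shift [  -0.3 -113.4  141.8] rows xy 2.0 F [ 0.99  0.88 -1.05] t 20.325
```

>>> {"fn": "arm_command", "kwargs": {
  "series": [
    {"dx": 0,"dy": 0,"dz": 0,"ax": 0.005,"ay": 0,"az": -0.12},
    {"dx": 0,"dy": -57,"dz": 0,"ax": 0,"ay": 0,"az": 0},
    {"dx": 0,"dy": -57,"dz": 20,"ax": 0,"ay": 0,"az": 0},
    {"dx": 0,"dy": 0,"dz": 60,"ax": 0,"ay": 0,"az": 0},
    {"dx": 0,"dy": 0,"dz": 60,"ax": 0,"ay": 0,"az": 0}
  ]
}}

```text
time_s: 20.95
ee_pos: [0.5682, 0.1606, 0.0865]
tcp_rot: [[0.017, 1.0, -0.003], [1.0, -0.017, 0.001], [0.001, -0.003, -1.0]]
force: [1.2, 0.4, -1.0]
grip_width: -0.0003
grip_force: 0.0
```

>>> {"fn": "arm_command", "kwargs": {
  "series": [
    {"dx": 0,"dy": 15,"dz": 0,"ax": 0,"ay": 0,"az": 0},
    {"dx": 0,"dy": 20,"dz": 0,"ax": 0,"ay": 0,"az": 0},
    {"dx": 0,"dy": 15,"dz": 0,"ax": 0,"ay": 0,"az": 0},
    {"dx": 0,"dy": 15,"dz": 0,"ax": 0,"ay": 0,"az": 0},
    {"dx": 0,"dy": 15,"dz": 0,"ax": 0,"ay": 0,"az": 0}
  ]
}}

```text
time_s: 21.58
ee_pos: [0.6496, 0.1594, 0.0886]
tcp_rot: [[0.017, 1.0, -0.003], [1.0, -0.017, 0.001], [0.001, -0.003, -1.0]]
force: [-7.9, 2.5, 24.1]
grip_width: -0.0001
grip_force: 12.5
```

```bash
python3 go.py .69 .160 .085 89;python3 -c "
from h import *
f=grab_frame('side');cv2.imwrite('pics/s6.png',cv2.resize(f['pixels'][170:290,260:440],None,fx=4,fy=4))"
```

```text
turn first [-0.003 -0.001  0.   ] rows 1.0
then shift [ 1.3 40.4  3.6] rows xy 1.0 F [-7.85  2.54 24.14] t 21.575
```

View pics/s6.png

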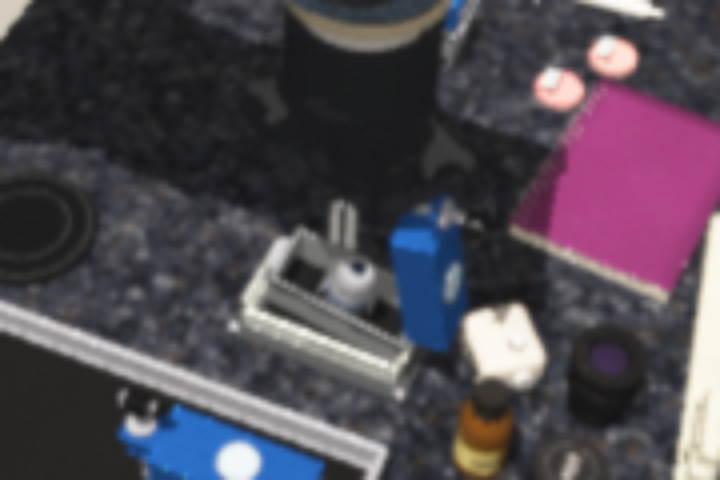

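The lid is now roughly vertical (crop px 430,280) and the objective stands in the case (350,285). The tool feels 24 N upward, so I'll back off and measure.

>>> {"fn": "arm_command", "kwargs": {
  "series": [
    {"dx": 0,"dy": -5,"dz": 0,"ax": 0,"ay": 0,"az": 0},
    {"dx": 0,"dy": -10,"dz": -10,"ax": 0,"ay": 0,"az": 0},
    {"dx": 0,"dy": -30,"dz": -30,"ax": 0,"ay": 0,"az": 0},
    {"dx": 0,"dy": -40,"dz": -20,"ax": 0,"ay": 0,"az": 0}
  ]
}}

```text
time_s: 22.12
ee_pos: [0.5632, 0.1604, 0.1475]
tcp_rot: [[0.018, 1.0, -0.005], [1.0, -0.018, 0.001], [0.001, -0.005, -1.0]]
force: [-0.0, 1.0, 0.5]
grip_width: -0.0002
grip_force: 0.0
```

```bash
cat > lid.py <<'E'
from h import *
f=grab_frame("side"); C=cloud(f); hsv=cv2.cvtColor(f["pixels"],cv2.COLOR_BGR2HSV)
m=(hsv[...,0]>100)&(hsv[...,0]<125)&(hsv[...,1]>120)&(C[...,0]>.55)&(C[...,0]<.85)&(C[...,1]>.12)&(C[...,1]<.2)&(C[...,2]>.03)
P=C[m]; Q=P[abs(P[:,1]-np.percentile(P[:,1],5))<.012]   # side face toward the camera
print(len(P),"x",np.percentile(P[:,0],[1,50,99]).round(4),"y",np.percentile(P[:,1],[1,50,99]).round(4),"z",np.percentile(P[:,2],[1,50,99]).round(4))
r=cv2.minAreaRect((Q[:,[0,2]]*1000).astype(np.float32)); print("xz rect",np.round(r[0],1),np.round(r[1],1),round(r[2],1))
for z in range(45,145,10):
    k=Q[abs(Q[:,2]*1000-z)<5]; 
    if len(k)>3: print(z,np.percentile(k[:,0],[5,95]).round(4),len(k))
c=C[(np.hypot(C[...,0]-.645,C[...,1]-.16)<.03)&(C[...,2]>.045)&(C[...,2]<.07)&~m]
print("barrel top pts",len(c),np.median(c,axis=0).round(4), np.percentile(c[:,2],90).round(4))
E
python3 lid.py; python3 -c "
from h import *
print(observe()['force'],observe()['ee_pos'])"
```

```text
529 x [0.6012 0.6911 0.7109] y [0.1408 0.1442 0.1757] z [0.0447 0.1021 0.293 ]
xz rect [688.5  91.8] [ 25.7 102.3] 12.8
45 [0.689  0.7111] 25
55 [0.6869 0.7093] 32
65 [0.6828 0.7076] 41
75 [0.6836 0.7052] 38
85 [0.679  0.7021] 32
95 [0.6773 0.7003] 36
105 [0.6729 0.6983] 39
115 [0.671  0.6962] 45
125 [0.6723 0.6933] 60
135 [0.6761 0.6915] 8
barrel top pts 92 [0.648  0.1547 0.0564] 0.0594
[3.18928933 2.11663699 1.99609068] [0.55954666 0.16078808 0.14938731]
```

```bash
python3 go.py .62 .160 .105 89
```

```text
turn first [-0.006 -0.001  0.001] rows 1.0
then shift [ 0.3 60.5 44.4] rows xy 1.0 F [3.19 2.12 2.  ] t 22.175
```

>>> {"fn": "arm_command", "kwargs": {
  "series": [
    {"dx": 0,"dy": 30,"dz": 40,"ax": -0.005,"ay": 0,"az": 0},
    {"dx": 0,"dy": 30,"dz": 4,"ax": 0,"ay": 0,"az": 0},
    {"dx": 0,"dy": 15,"dz": 0,"ax": 0,"ay": 0,"az": 0},
    {"dx": 0,"dy": 12,"dz": 0,"ax": 0,"ay": 0,"az": 0},
    {"dx": 0,"dy": 8,"dz": 0,"ax": 0,"ay": 0,"az": 0}
  ]
}}

```text
time_s: 22.8
ee_pos: [0.6589, 0.1589, 0.1016]
tcp_rot: [[0.017, 1.0, -0.003], [1.0, -0.017, 0.0], [0.0, -0.003, -1.0]]
force: [-0.8, -0.5, -0.3]
grip_width: 0.0003
grip_force: 0.2
```

>>> {"fn": "arm_command", "kwargs": {
  "series": [
    {"dx": 0,"dy": 8,"dz": 0,"ax": 0,"ay": 0,"az": 0},
    {"dx": 0,"dy": 8,"dz": 0,"ax": 0,"ay": 0,"az": 0},
    {"dx": 0,"dy": 6,"dz": 0,"ax": 0,"ay": 0,"az": 0},
    {"dx": 0,"dy": 4,"dz": 0,"ax": 0,"ay": 0,"az": 0}
  ]
}}

```text
time_s: 23.3
ee_pos: [0.6846, 0.1585, 0.1005]
tcp_rot: [[0.017, 1.0, -0.005], [1.0, -0.017, 0.0], [0.0, -0.005, -1.0]]
force: [-1.9, -0.0, -0.6]
grip_width: 0.0
grip_force: 1.0
```

```bash
python3 lid.py;  python3 go.py .70 .160 .105 89
```

```text
411 x [0.6933 0.7158 0.7359] y [0.1402 0.1425 0.177 ] z [0.0372 0.0979 0.3726]
xz rect [728.3 203.7] [342.   33.6] 83.2
45 [0.694 0.715] 26
55 [0.6949 0.7177] 29
65 [0.6981 0.7194] 33
75 [0.7006 0.7215] 29
85 [0.7021 0.7238] 28
95 [0.7051 0.7281] 38
105 [0.7082 0.7308] 35
115 [0.7107 0.7326] 72
125 [0.7124 0.7352] 9
135 [0.7163 0.7366] 4
barrel top pts 92 [0.6508 0.1538 0.0591] 0.0618
turn first [-0.005 -0.    -0.   ] rows 1.0
then shift [ 1.9 15.1 -4.6] rows xy 1.0 F [-3.03  0.27 -0.77] t 23.35
```

>>> {"fn": "arm_command", "kwargs": {
  "series": [
    {"dx": 0,"dy": 4,"dz": 0,"ax": 0,"ay": 0,"az": 0},
    {"dx": 0,"dy": 0,"dz": 0,"ax": 0,"ay": 0,"az": 0}
  ]
}}

```text
time_s: 23.6
ee_pos: [0.6887, 0.1584, 0.1006]
tcp_rot: [[0.018, 1.0, -0.004], [1.0, -0.018, 0.0], [0.0, -0.004, -1.0]]
force: [-2.4, -0.1, -1.0]
grip_width: 0.0001
grip_force: 1.0
```

>>> {"fn": "arm_command", "kwargs": {
  "series": [
    {"dx": 0,"dy": -20,"dz": 0,"ax": 0,"ay": 0,"az": 0},
    {"dx": 0,"dy": -50,"dz": -30,"ax": 0,"ay": 0,"az": 0},
    {"dx": 0,"dy": -50,"dz": -30,"ax": 0,"ay": 0,"az": 0},
    {"dx": 60,"dy": -20,"dz": 0,"ax": 0,"ay": 0,"az": 0},
    {"dx": 60,"dy": 0,"dz": 0,"ax": 0,"ay": 0,"az": 0}
  ]
}}

```text
time_s: 24.22
ee_pos: [0.5507, 0.2813, 0.1629]
tcp_rot: [[0.018, 1.0, -0.002], [1.0, -0.018, 0.001], [0.001, -0.002, -1.0]]
force: [1.5, -0.5, 0.6]
grip_width: 0.0002
grip_force: 0.0
```

```bash
python3 lid.py; cat > obj.py <<'E'
from m import *
for n in("side","top"):
    f=grab_frame(n); C=cloud(f)
    k=(np.hypot(C[...,0]-.647,C[...,1]-.16)<.022)&(C[...,2]>.052)&(C[...,2]<.066); P=C[k]
    if len(P)>5:
        print(n,"barrel",len(P),np.median(P,axis=0).round(4)); c=np.argwhere(k)[:,::-1].astype(np.float32); 
        (a,b),r=cv2.minEnclosingCircle((onplane(f,c,.057)[:,:2]*1000).astype(np.float32)); print(" circle",round(a,1),round(b,1),round(r,1))
    k=(np.hypot(C[...,0]-.442,C[...,1]-.148)<.06)&(C[...,2]>.0045)&(C[...,2]<.012)
    k=cv2.morphologyEx(k.astype(np.uint8),cv2.MORPH_OPEN,np.ones((5,5)));nn,l,st,ce=cv2.connectedComponentsWithStats(k)
    i=1+np.argmax(st[1:,4]); c=np.argwhere(l==i)[:,::-1].astype(np.float32); P=onplane(f,c,.006)[:,:2]*1000
    print(" pad",P.mean(0).round(1),cv2.fitEllipse(cv2.convexHull(P.astype(np.float32))))
E
python3 obj.py
```

```text
370 x [0.6926 0.7095 0.7277] y [0.1402 0.1426 0.1755] z [0.0396 0.1006 0.138 ]
xz rect [708.3  87.5] [101.7  24.3] 79.9
45 [0.6911 0.7123] 26
55 [0.6932 0.7136] 28
65 [0.6942 0.7158] 30
75 [0.6953 0.7168] 30
85 [0.6977 0.7181] 34
95 [0.6991 0.7192] 29
105 [0.7    0.7212] 36
115 [0.7033 0.7243] 70
125 [0.7027 0.7264] 14
135 [0.7075 0.7273] 5
barrel top pts 93 [0.6482 0.1543 0.0561] 0.0594
side barrel 72 [0.6478 0.1562 0.0574]
 circle 647.9 155.6 12.7
 pad [443.9 145.9] ((442.4803466796875, 146.5905303955078), (86.76848602294922, 90.86972045898438), 21.53597068786621)
top barrel 73 [0.6434 0.158  0.0571]
 circle 643.7 158.0 12.3
 pad [441.7 127.9] ((441.6756591796875, 128.64505004882812), (12.960395812988281, 24.920698165893555), 8.960296630859375)
```

>>> {"fn": "arm_command", "kwargs": {
  "series": [
    {"dx": 0,"dy": 0,"dz": 0,"ax": 0,"ay": 0,"az": 0.17},
    {"dx": 0,"dy": 0,"dz": 0,"ax": 0,"ay": 0,"az": 0.17},
    {"dx": 0,"dy": 0,"dz": 0,"ax": 0,"ay": 0,"az": 0.17},
    {"dx": 0,"dy": 0,"dz": 0,"ax": 0,"ay": 0,"az": 0.17},
    {"dx": 0,"dy": 0,"dz": 0,"ax": 0,"ay": 0,"az": 0.17}
  ],
  "grip": 0.2
}}

```text
time_s: 25.0
ee_pos: [0.5516, 0.279, 0.1615]
tcp_rot: [[0.767, 0.642, -0.004], [0.642, -0.767, 0.0], [-0.003, -0.003, -1.0]]
force: [0.0, 0.1, 0.6]
grip_width: 0.051
grip_force: 0.0
```

>>> {"fn": "arm_command", "kwargs": {
  "series": [
    {"dx": 0,"dy": 0,"dz": 0,"ax": 0,"ay": 0,"az": 0.17},
    {"dx": 0,"dy": 0,"dz": 0,"ax": 0,"ay": 0,"az": 0.17},
    {"dx": 0,"dy": 0,"dz": 0,"ax": 0,"ay": 0,"az": 0.17},
    {"dx": 0,"dy": 0,"dz": 0,"ax": 0,"ay": 0,"az": 0.18}
  ]
}}

```text
time_s: 25.5
ee_pos: [0.5516, 0.279, 0.1615]
tcp_rot: [[1.0, 0.006, -0.004], [0.006, -1.0, 0.0], [-0.004, -0.0, -1.0]]
force: [0.3, -0.4, 0.1]
grip_width: 0.0512
grip_force: 0.0
```

```bash
python3 go.py .6455 .158 .16 -0.9
```

```text
turn first [-0.     0.004  0.022] rows 1.0
then shift [ 95.8 119.6   1.5] rows xy 3.0 F [ 0.28 -0.43  0.13] t 25.5
```

>>> {"fn": "arm_command", "kwargs": {
  "series": [
    {"dx": 32,"dy": 40,"dz": 0,"ax": 0,"ay": 0.004,"az": 0.022},
    {"dx": 32,"dy": 40,"dz": 0,"ax": 0,"ay": 0,"az": 0},
    {"dx": 32,"dy": 40,"dz": 0,"ax": 0,"ay": 0,"az": 0},
    {"dx": 0,"dy": 0,"dz": 40,"ax": 0,"ay": 0,"az": 0},
    {"dx": 0,"dy": 0,"dz": 0,"ax": 0,"ay": 0,"az": 0}
  ]
}}

```text
time_s: 26.12
ee_pos: [0.6456, 0.1583, 0.1186]
tcp_rot: [[1.0, -0.01, -0.005], [-0.01, -1.0, -0.001], [-0.005, 0.001, -1.0]]
force: [-0.1, -0.1, -0.5]
grip_width: 0.0511
grip_force: 0.0
```

```bash
python3 go.py .6455 .158 .04 -0.9
```

```text
turn first [0.001 0.005 0.005] rows 1.0
then shift [-0.1  0.3 78.6] rows xy 1.0 F [-0.11 -0.06 -0.48] t 26.125
```

>>> {"fn": "arm_command", "kwargs": {
  "series": [
    {"dx": 0,"dy": 0,"dz": 35,"ax": 0,"ay": 0.004,"az": 0.005},
    {"dx": 0,"dy": 0,"dz": 30,"ax": 0,"ay": 0,"az": 0},
    {"dx": 0,"dy": 0,"dz": 8,"ax": 0,"ay": 0,"az": 0},
    {"dx": 0,"dy": 0,"dz": 0,"ax": 0,"ay": 0,"az": 0}
  ]
}}

```text
time_s: 26.62
ee_pos: [0.6476, 0.1602, 0.0494]
tcp_rot: [[1.0, -0.013, 0.005], [-0.013, -1.0, 0.0], [0.005, -0.001, -1.0]]
force: [0.1, -0.7, 0.5]
grip_width: 0.0515
grip_force: 0.0
```

```bash
python3 go.py .6455 .158 .04 -0.9
```

```text
turn first [-0.001 -0.005  0.002] rows 1.0
then shift [-2.1  2.2  9.4] rows xy 1.0 F [ 0.05 -0.67  0.47] t 26.625
```

>>> {"fn": "arm_command", "kwargs": {
  "series": [
    {"dx": -1,"dy": 1.5,"dz": 6,"ax": 0,"ay": -0.004,"az": 0},
    {"dx": 0,"dy": 0,"dz": 2.5,"ax": 0,"ay": 0,"az": 0},
    {"dx": 0,"dy": 0,"dz": 0,"ax": 0,"ay": 0,"az": 0}
  ]
}}

```text
time_s: 27.0
ee_pos: [0.6463, 0.1585, 0.0398]
tcp_rot: [[1.0, -0.014, 0.0], [-0.014, -1.0, 0.0], [0.0, -0.0, -1.0]]
force: [0.0, -0.5, -1.0]
grip_width: 0.0509
grip_force: 0.0
```

>>> {"fn": "arm_command", "kwargs": {
  "series": [
    {"dx": 0,"dy": 0,"dz": 0,"ax": 0,"ay": 0,"az": 0},
    {"dx": 0,"dy": 0,"dz": 0,"ax": 0,"ay": 0,"az": 0},
    {"dx": 0,"dy": 0,"dz": 0,"ax": 0,"ay": 0,"az": 0},
    {"dx": 0,"dy": 0,"dz": 0,"ax": 0,"ay": 0,"az": 0}
  ],
  "grip": -1
}}

```text
time_s: 27.5
ee_pos: [0.6464, 0.1587, 0.0401]
tcp_rot: [[1.0, -0.014, 0.001], [-0.014, -1.0, 0.001], [0.001, -0.001, -1.0]]
force: [-1.3, 1.2, 6.1]
grip_width: 0.0215
grip_force: 58.7
```

```bash
python3 go.py .6455 .158 .04 -0.9;python3 -c "
from h import *
f=grab_frame('side');cv2.imwrite('pics/s7.png',cv2.resize(f['pixels'][180:280,280:400],None,fx=5,fy=5))"
```

```text
turn first [-0.001 -0.001  0.002] rows 1.0
then shift [-0.9  0.7  0.1] rows xy 1.0 F [-1.34  1.22  6.14] t 27.5
```

View pics/s7.png

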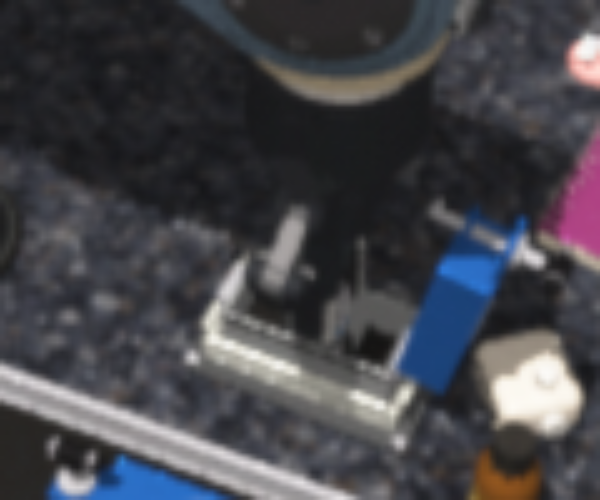

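The fingers hold the barrel (crop px 300,290), with the lid wide open to the right (455,310).

>>> {"fn": "arm_command", "kwargs": {
  "series": [
    {"dx": 0,"dy": 0,"dz": -8,"ax": 0,"ay": 0,"az": 0},
    {"dx": 0,"dy": 0,"dz": -20,"ax": 0,"ay": 0,"az": 0},
    {"dx": 0,"dy": 0,"dz": -30,"ax": 0,"ay": 0,"az": 0},
    {"dx": 0,"dy": 0,"dz": -35,"ax": 0,"ay": 0,"az": 0},
    {"dx": 0,"dy": 0,"dz": 0,"ax": 0,"ay": 0,"az": 0}
  ]
}}

```text
time_s: 28.18
ee_pos: [0.6478, 0.1586, 0.1364]
tcp_rot: [[1.0, -0.014, 0.006], [-0.014, -1.0, 0.001], [0.006, -0.001, -1.0]]
force: [0.3, -0.7, -3.9]
grip_width: 0.0211
grip_force: 59.2
```

```bash
python3 w.py; python3 go.py .442 .148 .13 -0.9
```

```text
Fz [-3.86 -3.11 -2.73 -2.81]
[-0.005 -0.009  0.011] 0.021448086487483878
turn first [0.    0.002 0.002] rows 1.0
then shift [-203.2   13.5    1.3] rows xy 4.0 F [ 0.06 -0.19 -2.57] t 28.375
```

>>> {"fn": "arm_command", "kwargs": {
  "series": [
    {"dx": -40,"dy": 3.5,"dz": 0,"ax": 0,"ay": 0,"az": 0},
    {"dx": -60,"dy": 3,"dz": 0,"ax": 0,"ay": 0,"az": 0},
    {"dx": -60,"dy": 4,"dz": 0,"ax": 0,"ay": 0,"az": 0},
    {"dx": -43,"dy": 3,"dz": 0,"ax": 0,"ay": 0,"az": 0},
    {"dx": 0,"dy": 0,"dz": 25,"ax": 0,"ay": 0,"az": 0}
  ]
}}

```text
time_s: 29.0
ee_pos: [0.4409, 0.1478, 0.1079]
tcp_rot: [[1.0, -0.013, 0.0], [-0.013, -1.0, 0.0], [0.0, -0.0, -1.0]]
force: [1.1, -0.1, -2.5]
grip_width: 0.0214
grip_force: 59.3
```

>>> {"fn": "arm_command", "kwargs": {
  "series": [
    {"dx": 0,"dy": 0,"dz": 40,"ax": 0,"ay": 0,"az": 0},
    {"dx": 0,"dy": 0,"dz": 15,"ax": 0,"ay": 0,"az": 0},
    {"dx": 0,"dy": 0,"dz": 5,"ax": 0,"ay": 0,"az": 0},
    {"dx": 0,"dy": 0,"dz": 0,"ax": 0,"ay": 0,"az": 0}
  ]
}}

```text
time_s: 29.5
ee_pos: [0.4434, 0.1479, 0.0481]
tcp_rot: [[1.0, -0.014, 0.0], [-0.014, -1.0, 0.0], [0.0, -0.0, -1.0]]
force: [-0.1, -0.5, -3.1]
grip_width: 0.0213
grip_force: 59.2
```

```bash
python3 go.py .442 .148 .039 -0.9
```

```text
turn first [-0.    -0.     0.002] rows 1.0
then shift [-1.4 -0.1  9.1] rows xy 1.0 F [-0.14 -0.52 -3.13] t 29.5
```

>>> {"fn": "arm_command", "kwargs": {
  "series": [
    {"dx": 0,"dy": 0,"dz": 5,"ax": 0,"ay": 0,"az": 0},
    {"dx": 0,"dy": 0,"dz": 2.5,"ax": 0,"ay": 0,"az": 0},
    {"dx": 0,"dy": 0,"dz": 1,"ax": 0,"ay": 0,"az": 0},
    {"dx": 0,"dy": 0,"dz": 0,"ax": 0,"ay": 0,"az": 0}
  ]
}}

```text
time_s: 30.0
ee_pos: [0.4431, 0.1478, 0.0393]
tcp_rot: [[1.0, -0.014, 0.0], [-0.014, -1.0, 0.0], [0.0, -0.0, -1.0]]
force: [-0.5, -0.8, -2.9]
grip_width: 0.0212
grip_force: 59.3
```

```bash
python3 w.py; python3 go.py .442 .148 .039 -0.9
```

```text
Fz [-2.91 -2.8  -2.4  -2.41]
[-0.013 -0.004 -0.054] 0.021065544832116465
turn first [-0.    -0.     0.002] rows 1.0
then shift [-1.1 -0.2  0.2] rows xy 1.0 F [ 0.2   0.25 -3.16] t 30.2
```

Still hanging; go down in 1 mm steps.

>>> {"fn": "arm_command", "kwargs": {
  "series": [
    {"dx": 0,"dy": 0,"dz": 1,"ax": 0,"ay": 0,"az": 0},
    {"dx": 0,"dy": 0,"dz": 0,"ax": 0,"ay": 0,"az": 0}
  ]
}}

```text
time_s: 30.45
ee_pos: [0.4434, 0.148, 0.039]
tcp_rot: [[1.0, -0.014, 0.001], [-0.014, -1.0, 0.001], [0.001, -0.001, -1.0]]
force: [-4.2, 0.2, 11.9]
grip_width: 0.0217
grip_force: 61.0
```

>>> {"fn": "arm_command", "kwargs": {
  "series": [
    {"dx": 0,"dy": 0,"dz": 1,"ax": 0,"ay": 0,"az": 0},
    {"dx": 0,"dy": 0,"dz": 0,"ax": 0,"ay": 0,"az": 0}
  ]
}}

```text
time_s: 30.7
ee_pos: [0.4435, 0.148, 0.0389]
tcp_rot: [[1.0, -0.014, 0.001], [-0.014, -1.0, 0.001], [0.001, -0.001, -1.0]]
force: [-7.7, -0.9, 28.3]
grip_width: 0.0215
grip_force: 62.6
```

>>> {"fn": "arm_command", "kwargs": {
  "series": [
    {"dx": 0,"dy": 0,"dz": -1.5,"ax": 0,"ay": 0,"az": 0},
    {"dx": 0,"dy": 0,"dz": 0,"ax": 0,"ay": 0,"az": 0}
  ]
}}

```text
time_s: 30.95
ee_pos: [0.4434, 0.1479, 0.039]
tcp_rot: [[1.0, -0.014, 0.001], [-0.014, -1.0, 0.001], [0.001, -0.001, -1.0]]
force: [-0.5, -0.4, 7.9]
grip_width: 0.0211
grip_force: 60.1
```

>>> {"fn": "arm_command", "kwargs": {
  "series": [
    {"dx": 0,"dy": 0,"dz": 0,"ax": 0,"ay": 0,"az": 0},
    {"dx": 0,"dy": 0,"dz": 0,"ax": 0,"ay": 0,"az": 0},
    {"dx": 0,"dy": 0,"dz": 0,"ax": 0,"ay": 0,"az": 0}
  ],
  "grip": 0.2
}}

```text
time_s: 31.32
ee_pos: [0.443, 0.1478, 0.0386]
tcp_rot: [[1.0, -0.014, -0.0], [-0.014, -1.0, 0.0], [-0.0, -0.0, -1.0]]
force: [-0.5, -0.4, 0.2]
grip_width: 0.0515
grip_force: 0.0
```

>>> {"fn": "arm_command", "kwargs": {
  "series": [
    {"dx": 0,"dy": 0,"dz": -20,"ax": 0,"ay": 0,"az": 0},
    {"dx": 0,"dy": 0,"dz": -50,"ax": 0,"ay": 0,"az": 0},
    {"dx": 0,"dy": 0,"dz": -60,"ax": 0,"ay": 0,"az": 0},
    {"dx": 0,"dy": 0,"dz": -50,"ax": 0,"ay": 0,"az": 0}
  ]
}}

```text
time_s: 31.82
ee_pos: [0.443, 0.1477, 0.2209]
tcp_rot: [[1.0, -0.014, 0.001], [-0.014, -1.0, 0.001], [0.001, -0.001, -1.0]]
force: [1.0, -0.5, 0.2]
grip_width: 0.0511
grip_force: 0.0
```

```bash
python3 - <<'E'
from h import *
f=grab_frame('side');C=cloud(f)
P=C[(np.hypot(C[...,0]-.443,C[...,1]-.148)<.03)&(C[...,2]>.045)&(C[...,2]<.08)]; print("barrel top",len(P),np.median(P,axis=0).round(4),P[:,2].max())
E
python3 lid.py; python3 go.py .76 .160 .215 89
```

```text
barrel top 77 [0.4462 0.1448 0.0552] 0.060331709445157755
371 x [0.6927 0.7097 0.7278] y [0.1402 0.1425 0.1747] z [0.0402 0.1011 0.1388]
xz rect [708.4  88. ] [105.1  24.3] 79.9
45 [0.6915 0.7119] 27
55 [0.6933 0.7143] 27
65 [0.6944 0.7153] 31
75 [0.6948 0.7168] 31
85 [0.6976 0.7182] 33
95 [0.6991 0.7194] 30
105 [0.7004 0.7218] 32
115 [0.7022 0.7244] 67
125 [0.7035 0.7263] 16
135 [0.7078 0.7275] 6
turn first [ 0.005 -0.008 -1.567] rows 9.0
then shift [ 17.2 314.6   8.5] rows xy 6.0 F [ 0.65  0.39 -0.38] t 31.925
  return _methods._mean(a, axis=axis, dtype=dtype,
  ret = um.true_divide(
Traceback (most recent call last):
  File "lid.py", line 11, in <module>
    print("barrel top pts",len(c),np.median(c,axis=0).round(4), np.percentile(c[:,2],90).round(4))
                                                                ~~~~~~~~~~~~~^^^^^^^^^^^
IndexError: index -1 is out of bounds for axis 0 with size 0
```

>>> {"fn": "arm_command", "kwargs": {
  "series": [
    {"dx": 0,"dy": 0,"dz": 0,"ax": 0,"ay": 0,"az": -0.174},
    {"dx": 0,"dy": 0,"dz": 0,"ax": 0,"ay": 0,"az": -0.174},
    {"dx": 0,"dy": 0,"dz": 0,"ax": 0,"ay": 0,"az": -0.174},
    {"dx": 0,"dy": 0,"dz": 0,"ax": 0,"ay": 0,"az": -0.174},
    {"dx": 0,"dy": 0,"dz": 0,"ax": 0,"ay": 0,"az": -0.174}
  ],
  "grip": -1
}}

```text
time_s: 32.55
ee_pos: [0.4427, 0.1477, 0.2177]
tcp_rot: [[0.651, 0.759, -0.001], [0.759, -0.651, 0.0], [-0.001, -0.001, -1.0]]
force: [-0.0, 0.2, -0.5]
grip_width: 0.0002
grip_force: 0.0
```

>>> {"fn": "arm_command", "kwargs": {
  "series": [
    {"dx": 0,"dy": 0,"dz": 0,"ax": 0,"ay": 0,"az": -0.174},
    {"dx": 0,"dy": 0,"dz": 0,"ax": 0,"ay": 0,"az": -0.174},
    {"dx": 0,"dy": 0,"dz": 0,"ax": 0,"ay": 0,"az": -0.174},
    {"dx": 0,"dy": 0,"dz": 0,"ax": 0,"ay": 0,"az": -0.174}
  ]
}}

```text
time_s: 33.05
ee_pos: [0.4427, 0.1477, 0.2177]
tcp_rot: [[0.013, 1.0, -0.001], [1.0, -0.013, 0.0], [0.0, -0.001, -1.0]]
force: [0.1, 0.1, -1.0]
grip_width: -0.0001
grip_force: 0.0
```

>>> {"fn": "arm_command", "kwargs": {
  "series": [
    {"dx": 3,"dy": 58,"dz": 0,"ax": 0,"ay": 0,"az": 0},
    {"dx": 3,"dy": 58,"dz": 0,"ax": 0,"ay": 0,"az": 0},
    {"dx": 3,"dy": 58,"dz": 0,"ax": 0,"ay": 0,"az": 0},
    {"dx": 3,"dy": 58,"dz": 0,"ax": 0,"ay": 0,"az": 0},
    {"dx": 3,"dy": 58,"dz": 0,"ax": 0,"ay": 0,"az": 0}
  ]
}}

```text
time_s: 33.67
ee_pos: [0.7347, 0.1573, 0.2171]
tcp_rot: [[0.019, 1.0, -0.001], [1.0, -0.019, 0.0], [0.0, -0.001, -1.0]]
force: [-0.1, 0.3, -0.3]
grip_width: -0.0003
grip_force: 0.0
```

>>> {"fn": "arm_command", "kwargs": {
  "series": [
    {"dx": 3,"dy": 55,"dz": 0,"ax": 0,"ay": 0,"az": 0},
    {"dx": 0,"dy": 0,"dz": 0,"ax": 0,"ay": 0,"az": 0}
  ]
}}

```text
time_s: 33.92
ee_pos: [0.7903, 0.1588, 0.2135]
tcp_rot: [[0.019, 1.0, -0.003], [1.0, -0.019, -0.0], [-0.0, -0.003, -1.0]]
force: [-1.3, -0.3, -0.6]
grip_width: 0.0002
grip_force: 0.0
```

```bash
python3 go.py .79 .160 .112 89
```

```text
turn first [-0.003  0.    -0.002] rows 1.0
then shift [  1.2  -0.3 101.5] rows xy 1.0 F [-1.31 -0.25 -0.59] t 33.925
```

>>> {"fn": "arm_command", "kwargs": {
  "series": [
    {"dx": 1,"dy": 3,"dz": 45,"ax": 0,"ay": 0,"az": 0},
    {"dx": 0,"dy": 0,"dz": 45,"ax": 0,"ay": 0,"az": 0},
    {"dx": 0,"dy": 0,"dz": 10,"ax": 0,"ay": 0,"az": 0},
    {"dx": 0,"dy": 0,"dz": 0,"ax": 0,"ay": 0,"az": 0}
  ]
}}

```text
time_s: 34.42
ee_pos: [0.7911, 0.1604, 0.1193]
tcp_rot: [[0.018, 1.0, -0.0], [1.0, -0.018, 0.0], [0.0, -0.0, -1.0]]
force: [0.1, 0.1, 0.5]
grip_width: 0.0
grip_force: 0.0
```

>>> {"fn": "arm_command", "kwargs": {
  "series": [
    {"dx": 0,"dy": -12,"dz": 0,"ax": 0,"ay": 0,"az": 0},
    {"dx": 0,"dy": -14,"dz": 0,"ax": 0,"ay": 0,"az": 0},
    {"dx": 0,"dy": -23,"dz": -12,"ax": 0,"ay": 0,"az": 0},
    {"dx": 0,"dy": -25,"dz": -6,"ax": 0,"ay": 0,"az": 0},
    {"dx": 0,"dy": 0,"dz": 0,"ax": 0,"ay": 0,"az": 0}
  ]
}}

```text
time_s: 35.05
ee_pos: [0.7177, 0.1621, 0.1404]
tcp_rot: [[0.018, 1.0, 0.004], [1.0, -0.018, 0.001], [0.001, 0.004, -1.0]]
force: [-0.3, -0.6, 0.7]
grip_width: -0.0002
grip_force: 0.0
```

```bash
python3 lid.py 2>/dev/null|head -12;  python3 go.py .72 .160 .131 89
```

```text
533 x [0.6654 0.6901 0.7106] y [0.1407 0.144  0.1756] z [0.0448 0.0992 0.2326]
xz rect [679.5 169.6] [ 37.7 256.4] 5.9
45 [0.689  0.7104] 21
55 [0.6852 0.7089] 36
65 [0.6824 0.7067] 40
75 [0.6799 0.7043] 40
85 [0.6768 0.7005] 33
95 [0.6738 0.6976] 37
105 [0.6715 0.6955] 44
115 [0.6673 0.6925] 48
125 [0.6683 0.6895] 56
135 [0.6653 0.6875] 10
turn first [ 0.004 -0.001 -0.001] rows 1.0
then shift [-1.9  1.8  8.5] rows xy 1.0 F [ 1.04  0.08 -0.31] t 35.1
```

>>> {"fn": "arm_command", "kwargs": {
  "series": [
    {"dx": -1,"dy": -24,"dz": 9,"ax": 0.003,"ay": 0,"az": 0},
    {"dx": -1,"dy": -25,"dz": 6.5,"ax": 0,"ay": 0,"az": 0},
    {"dx": 0,"dy": -23,"dz": 12.5,"ax": 0,"ay": 0,"az": 0},
    {"dx": 0,"dy": 0,"dz": 0,"ax": 0,"ay": 0,"az": 0}
  ]
}}

```text
time_s: 35.6
ee_pos: [0.645, 0.1611, 0.1088]
tcp_rot: [[0.018, 1.0, -0.004], [1.0, -0.018, 0.0], [0.0, -0.004, -1.0]]
force: [0.9, 0.9, 0.0]
grip_width: 0.0001
grip_force: 0.0
```

```bash
python3 lid.py 2>/dev/null|head -3;  python3 go.py .6452 .160 .1115 89;python3 -c "
from h import *
f=grab_frame('side');cv2.imwrite('pics/s8.png',cv2.resize(f['pixels'][160:280,260:420],None,fx=4,fy=4))"
```

```text
643 x [0.5864 0.6415 0.6859] y [0.1423 0.1535 0.1792] z [0.041  0.0621 0.2764]
xz rect [634.6  52.9] [ 26.  102.3] 89.6
45 [0.6083 0.6811] 73
turn first [-0.002 -0.    -0.001] rows 1.0
then shift [-1.1 -0.9 -2.2] rows xy 1.0 F [-0.33 -0.46 -0.59] t 35.65
```

View pics/s8.png

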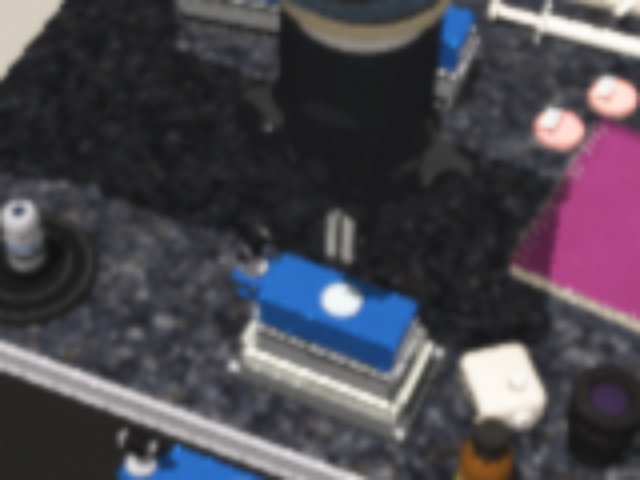

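The lid has dropped fully shut (crop px 335,305), and the objective stands upright on the pad (25,235). Next: grip the T-handle and lock it.

```bash
python3 go.py .5925 .160 .12 82
```

```text
turn first [-0.002 -0.     0.121] rows 1.0
then shift [ -8.6 -53.5 -10.5] rows xy 1.0 F [ 0.41 -0.01 -0.11] t 35.7
```

>>> {"fn": "arm_command", "kwargs": {
  "series": [
    {"dx": 0,"dy": 0,"dz": -15,"ax": 0,"ay": 0,"az": 0.121},
    {"dx": -4,"dy": -27,"dz": 0,"ax": 0,"ay": 0,"az": 0},
    {"dx": -4,"dy": -27,"dz": 0,"ax": 0,"ay": 0,"az": 0},
    {"dx": 0,"dy": 0,"dz": 15,"ax": 0,"ay": 0,"az": 0},
    {"dx": 0,"dy": 0,"dz": 0,"ax": 0,"ay": 0,"az": 0}
  ],
  "grip": 0
}}

```text
time_s: 36.33
ee_pos: [0.5914, 0.1605, 0.1081]
tcp_rot: [[0.139, 0.99, -0.004], [0.99, -0.139, 0.0], [-0.0, -0.004, -1.0]]
force: [-0.6, 0.2, 0.9]
grip_width: 0.043
grip_force: 0.0
```

```bash
python3 go.py .5925 .160 .0665 82
```

```text
turn first [-0.004  0.    -0.   ] rows 1.0
then shift [-0.4  1.1 41.6] rows xy 1.0 F [-0.61  0.16  0.91] t 36.325
```

>>> {"fn": "arm_command", "kwargs": {
  "series": [
    {"dx": 0,"dy": 1,"dz": 22,"ax": -0.003,"ay": 0,"az": 0},
    {"dx": 0,"dy": 0,"dz": 13,"ax": 0,"ay": 0,"az": 0},
    {"dx": 0,"dy": 0,"dz": 3,"ax": 0,"ay": 0,"az": 0},
    {"dx": 0,"dy": 0,"dz": 0,"ax": 0,"ay": 0,"az": 0}
  ]
}}

```text
time_s: 36.83
ee_pos: [0.592, 0.1605, 0.0712]
tcp_rot: [[0.139, 0.99, 0.0], [0.99, -0.139, 0.0], [0.0, 0.0, -1.0]]
force: [-0.3, -0.9, 0.6]
grip_width: 0.0426
grip_force: 0.0
```

```bash
python3 go.py .5925 .160 .0665 82
```

```text
turn first [ 0. -0.  0.] rows 1.0
then shift [-0.4  0.6  4.7] rows xy 1.0 F [-0.33 -0.89  0.57] t 36.825
```

Close on the bar, then turn back clockwise by about 1.5 rad.

>>> {"fn": "arm_command", "kwargs": {
  "series": [
    {"dx": 0,"dy": 0.5,"dz": 4,"ax": 0,"ay": 0,"az": 0},
    {"dx": 0,"dy": 0,"dz": 0,"ax": 0,"ay": 0,"az": 0}
  ]
}}

```text
time_s: 37.08
ee_pos: [0.5922, 0.1604, 0.0671]
tcp_rot: [[0.139, 0.99, 0.0], [0.99, -0.139, 0.0], [0.0, 0.0, -1.0]]
force: [-0.0, -0.1, -0.3]
grip_width: 0.0427
grip_force: 0.0
```

>>> {"fn": "arm_command", "kwargs": {
  "series": [
    {"dx": 0,"dy": 0,"dz": 0,"ax": 0,"ay": 0,"az": 0},
    {"dx": 0,"dy": 0,"dz": 0,"ax": 0,"ay": 0,"az": 0},
    {"dx": 0,"dy": 0,"dz": 0,"ax": 0,"ay": 0,"az": 0},
    {"dx": 0,"dy": 0,"dz": 1,"ax": 0,"ay": 0,"az": 0}
  ],
  "grip": -1
}}

```text
time_s: 37.58
ee_pos: [0.592, 0.1604, 0.0667]
tcp_rot: [[0.139, 0.99, -0.0], [0.99, -0.139, -0.0], [-0.0, -0.0, -1.0]]
force: [-8.2, -0.5, 16.2]
grip_width: 0.0067
grip_force: 59.9
```

>>> {"fn": "arm_command", "kwargs": {
  "series": [
    {"dx": 0,"dy": 0,"dz": 0,"ax": 0,"ay": 0,"az": 0.15},
    {"dx": 0,"dy": 0,"dz": 0,"ax": 0,"ay": 0,"az": 0.15},
    {"dx": 0,"dy": 0,"dz": 0,"ax": 0,"ay": 0,"az": 0.15},
    {"dx": 0,"dy": 0,"dz": 0,"ax": 0,"ay": 0,"az": 0.15},
    {"dx": 0,"dy": 0,"dz": 0,"ax": 0,"ay": 0,"az": 0.15}
  ]
}}

```text
time_s: 38.2
ee_pos: [0.5921, 0.1613, 0.0674]
tcp_rot: [[0.78, 0.626, 0.0], [0.626, -0.78, 0.001], [0.001, -0.001, -1.0]]
force: [-8.9, 2.4, 17.5]
grip_width: 0.0065
grip_force: 60.5
```

>>> {"fn": "arm_command", "kwargs": {
  "series": [
    {"dx": 0,"dy": 0,"dz": 0,"ax": 0,"ay": 0,"az": 0.15},
    {"dx": 0,"dy": 0,"dz": 0,"ax": 0,"ay": 0,"az": 0.15},
    {"dx": 0,"dy": 0,"dz": 0,"ax": 0,"ay": 0,"az": 0.15},
    {"dx": 0,"dy": 0,"dz": 0,"ax": 0,"ay": 0,"az": 0.15},
    {"dx": 0,"dy": 0,"dz": 0,"ax": 0,"ay": 0,"az": 0.12}
  ]
}}

```text
time_s: 38.83
ee_pos: [0.5917, 0.1613, 0.0674]
tcp_rot: [[0.999, -0.043, -0.001], [-0.043, -0.999, 0.001], [-0.001, -0.001, -1.0]]
force: [-10.3, 5.5, 17.3]
grip_width: 0.0064
grip_force: 61.1
```

```bash
python3 -c "
from h import *
s=observe();R=s['tcp_rot'];print(s['moment'].round(3),s['force'].round(1),np.degrees(np.arctan2(R[1,0],R[0,0])),s['ee_pos'])"
```

```text
[0.864 1.62  0.336] [-10.3   5.5  17.3] -2.4551319849890785 [0.5916682  0.16129584 0.067356  ]
```

>>> {"fn": "arm_command", "kwargs": {
  "series": [
    {"dx": 0,"dy": 0,"dz": -1.5,"ax": 0,"ay": 0,"az": -0.02},
    {"dx": 0,"dy": 0,"dz": 0,"ax": 0,"ay": 0,"az": 0}
  ]
}}

```text
time_s: 39.08
ee_pos: [0.5917, 0.161, 0.0679]
tcp_rot: [[1.0, -0.018, -0.001], [-0.018, -1.0, 0.001], [-0.001, -0.001, -1.0]]
force: [-6.5, 4.5, 7.9]
grip_width: 0.0063
grip_force: 59.7
```

>>> {"fn": "arm_command", "kwargs": {
  "series": [
    {"dx": 0,"dy": 0,"dz": 0,"ax": 0,"ay": 0,"az": 0},
    {"dx": 0,"dy": 0,"dz": 0,"ax": 0,"ay": 0,"az": 0}
  ],
  "grip": 0
}}

```text
time_s: 39.33
ee_pos: [0.5922, 0.1603, 0.0673]
tcp_rot: [[1.0, -0.019, 0.0], [-0.019, -1.0, -0.0], [0.0, 0.0, -1.0]]
force: [0.3, -0.1, 0.5]
grip_width: 0.0416
grip_force: 0.0
```

>>> {"fn": "arm_command", "kwargs": {
  "series": [
    {"dx": 0,"dy": 0,"dz": -30,"ax": 0,"ay": 0,"az": 0},
    {"dx": 0,"dy": 0,"dz": -50,"ax": 0,"ay": 0,"az": 0},
    {"dx": -30,"dy": 40,"dz": -20,"ax": 0,"ay": 0,"az": 0},
    {"dx": -30,"dy": 50,"dz": 0,"ax": 0,"ay": 0,"az": 0},
    {"dx": -30,"dy": 50,"dz": 0,"ax": 0,"ay": 0,"az": 0}
  ]
}}

```text
time_s: 39.95
ee_pos: [0.4986, 0.0208, 0.1677]
tcp_rot: [[1.0, -0.018, 0.001], [-0.018, -1.0, -0.0], [0.001, 0.0, -1.0]]
force: [1.4, -0.2, -0.4]
grip_width: 0.0425
grip_force: 0.0
```

```bash
python3 - <<'E'
from m import *
f=grab_frame("side");cases(f);print();f2=grab_frame("top");cases(f2)
a=cv2.resize(f["pixels"][190:270,280:380],None,fx=6,fy=6);cv2.imwrite("pics/s9.png",a)
for F in(f,f2):
    C=cloud(F); k=C[(abs(C[...,0]-.593)<.03)&(abs(C[...,1]-.16)<.03)&(C[...,2]>.075)&(C[...,2]<.095)]
    if len(k)>5: print("bar",len(k),cv2.minAreaRect((k[:,:2]*1000).astype(np.float32)))
E
python3 go.py .646 .160 .15 -0.9
```

```text
[318. 150.] c [0.4541 0.4181] z 0.0589 wh 103.7 41.5 ang 7.3 screw [0.4184 0.4087 0.0812] 338 51
[360. 165.] c [0.5856 0.4078] z 0.0587 wh 103.3 40.1 ang 0.1 screw [0.5426 0.4055 0.0812] 373 34
[343. 238.] c [0.6385 0.1605] z 0.0623 wh 103.3 38.2 ang -1.6 screw [0.5967 0.1593 0.0861] 447 55
[317. 287.] c [0.6363 0.0214] z 0.0615 wh 102.4 37.7 ang 0.7 screw [0.5935 0.0191 0.0848] 700 59

[333. 165.] c [0.6371 0.1605] z 0.062 wh 104.1 33.2 ang -0.5 screw [0.5942 0.1613 0.0863] 320 43
[391. 159.] c [0.6441 0.0216] z 0.0612 wh 84.2 35.7 ang 179.9 screw None 351 0
[229. 188.] c [0.5835 0.4072] z 0.0582 wh 101.6 35.8 ang 1.4 screw [0.5396 0.4056 0.0818] 507 47
[223. 244.] c [0.4523 0.4174] z 0.0584 wh 103.8 36.9 ang 8.5 screw [0.4166 0.4093 0.0818] 544 73
bar 52 ((595.7904052734375, 159.84483337402344), (7.383376121520996, 27.436843872070312), 85.89600372314453)
bar 45 ((593.7359619140625, 160.24386596679688), (6.9730448722839355, 25.51582908630371), 89.32167053222656)
turn first [ 0.001  0.001 -0.006] rows 1.0
then shift [ 146.6 -143.4   17.4] rows xy 4.0 F [ 0.4  -0.55  0.22] t 40.05
```

View pics/s9.png

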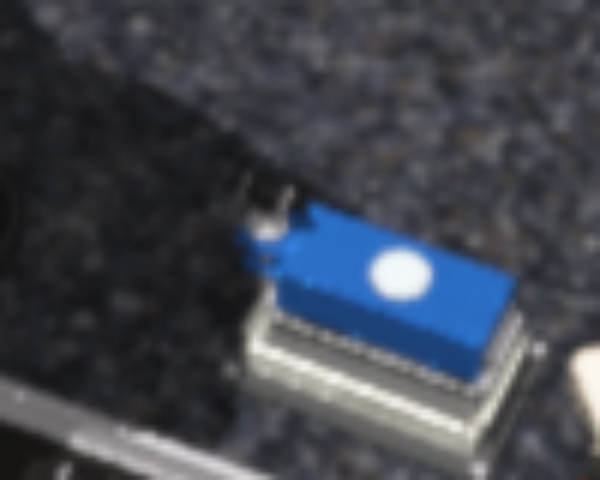

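The case is shut and the T-handle lies along its long axis (crop px 268,205), so it is locked. I'll lift it out to the tray.

>>> {"fn": "arm_command", "kwargs": {
  "series": [
    {"dx": 37,"dy": -36,"dz": 0,"ax": 0,"ay": 0,"az": 0},
    {"dx": 37,"dy": -36,"dz": 0,"ax": 0,"ay": 0,"az": 0},
    {"dx": 37,"dy": -36,"dz": 0,"ax": 0,"ay": 0,"az": 0},
    {"dx": 37,"dy": -36,"dz": 0,"ax": 0,"ay": 0,"az": 0},
    {"dx": 0,"dy": 0,"dz": 40,"ax": 0,"ay": 0,"az": 0}
  ],
  "grip": 0.5
}}

```text
time_s: 40.67
ee_pos: [0.6538, 0.1664, 0.1291]
tcp_rot: [[1.0, -0.016, 0.007], [-0.016, -1.0, 0.001], [0.007, -0.002, -1.0]]
force: [-0.2, -0.4, -1.1]
grip_width: 0.0642
grip_force: 0.0
```

>>> {"fn": "arm_command", "kwargs": {
  "series": [
    {"dx": 0,"dy": 0,"dz": 40,"ax": 0,"ay": 0,"az": 0},
    {"dx": 0,"dy": 0,"dz": 20,"ax": 0,"ay": 0,"az": 0},
    {"dx": 0,"dy": 0,"dz": 0,"ax": 0,"ay": 0,"az": 0}
  ]
}}

```text
time_s: 41.05
ee_pos: [0.6498, 0.1634, 0.0665]
tcp_rot: [[1.0, -0.019, -0.002], [-0.019, -1.0, -0.0], [-0.002, 0.0, -1.0]]
force: [0.1, -0.5, -0.3]
grip_width: 0.0639
grip_force: 0.0
```

```bash
python3 go.py .6465 .160 .0275 -0.9
```

```text
turn first [ 0.     0.002 -0.003] rows 1.0
then shift [-3.2  3.5 39. ] rows xy 1.0 F [ 0.11 -0.48 -0.34] t 41.05
```

>>> {"fn": "arm_command", "kwargs": {
  "series": [
    {"dx": -3,"dy": 3.2,"dz": 10,"ax": 0,"ay": 0,"az": 0},
    {"dx": 0,"dy": 0,"dz": 18,"ax": 0,"ay": 0,"az": 0},
    {"dx": 0,"dy": 0,"dz": 8,"ax": 0,"ay": 0,"az": 0},
    {"dx": 0,"dy": 0,"dz": 2,"ax": 0,"ay": 0,"az": 0},
    {"dx": 0,"dy": 0,"dz": 0,"ax": 0,"ay": 0,"az": 0}
  ]
}}

```text
time_s: 41.68
ee_pos: [0.6472, 0.1603, 0.0296]
tcp_rot: [[1.0, -0.019, 0.0], [-0.019, -1.0, 0.0], [0.0, -0.0, -1.0]]
force: [-0.2, -1.2, 0.7]
grip_width: 0.0645
grip_force: 0.0
```

>>> {"fn": "arm_command", "kwargs": {
  "series": [
    {"dx": 0,"dy": 0,"dz": 0,"ax": 0,"ay": 0,"az": 0},
    {"dx": 0,"dy": 0,"dz": 0,"ax": 0,"ay": 0,"az": 0},
    {"dx": 0,"dy": 0,"dz": 0,"ax": 0,"ay": 0,"az": 0},
    {"dx": 0,"dy": 0,"dz": 0,"ax": 0,"ay": 0,"az": 0}
  ],
  "grip": -1
}}

```text
time_s: 42.18
ee_pos: [0.6475, 0.1603, 0.0304]
tcp_rot: [[1.0, -0.019, 0.001], [-0.019, -1.0, 0.0], [0.001, -0.0, -1.0]]
force: [-1.8, -0.3, 5.6]
grip_width: 0.0395
grip_force: 60.1
```

```bash
python3 go.py .6465 .160 .0275 -0.9
```

```text
turn first [-0.    -0.001 -0.003] rows 1.0
then shift [-1.   0.4  2.9] rows xy 1.0 F [-1.76 -0.3   5.61] t 42.175
```

>>> {"fn": "arm_command", "kwargs": {
  "series": [
    {"dx": 0,"dy": 0,"dz": -15,"ax": 0,"ay": 0,"az": 0},
    {"dx": 0,"dy": 0,"dz": -35,"ax": 0,"ay": 0,"az": 0},
    {"dx": 0,"dy": 0,"dz": -40,"ax": 0,"ay": 0,"az": 0},
    {"dx": 0,"dy": 0,"dz": -40,"ax": 0,"ay": 0,"az": -0.03},
    {"dx": 0,"dy": 0,"dz": 0,"ax": 0,"ay": 0,"az": 0}
  ]
}}

```text
time_s: 42.8
ee_pos: [0.6485, 0.1605, 0.1631]
tcp_rot: [[1.0, 0.011, 0.006], [0.011, -1.0, 0.001], [0.006, -0.001, -1.0]]
force: [-0.4, 0.8, -4.8]
grip_width: 0.0395
grip_force: 61.7
```

```bash
python3 w.py; python3 go.py .646 -.078 .15 .75
```

```text
Fz [-4.82 -6.29 -5.22 -4.86]
[0.015 0.025 0.026] 0.0396951686422255
turn first [ 0.001  0.003 -0.002] rows 1.0
then shift [ -3.2 238.    7.4] rows xy 4.0 F [ 0.11  0.07 -4.26] t 43.0
```

>>> {"fn": "arm_command", "kwargs": {
  "series": [
    {"dx": -1,"dy": 50,"dz": 0,"ax": 0,"ay": 0,"az": 0},
    {"dx": -1,"dy": 60,"dz": 0,"ax": 0,"ay": 0,"az": 0},
    {"dx": -1,"dy": 60,"dz": 0,"ax": 0,"ay": 0,"az": 0},
    {"dx": 0,"dy": 68,"dz": 0,"ax": 0,"ay": 0,"az": 0},
    {"dx": 0,"dy": 0,"dz": 0,"ax": 0,"ay": 0,"az": 0}
  ]
}}

```text
time_s: 43.62
ee_pos: [0.6458, -0.0765, 0.1577]
tcp_rot: [[1.0, 0.006, -0.003], [0.006, -1.0, -0.0], [-0.003, 0.0, -1.0]]
force: [0.4, 0.3, -5.4]
grip_width: 0.0389
grip_force: 62.2
```

>>> {"fn": "arm_command", "kwargs": {
  "series": [
    {"dx": 0,"dy": 0,"dz": 30,"ax": 0,"ay": 0,"az": 0},
    {"dx": 0,"dy": 0,"dz": 45,"ax": 0,"ay": 0,"az": 0},
    {"dx": 0,"dy": 0,"dz": 25,"ax": 0,"ay": 0,"az": 0},
    {"dx": 0,"dy": 0,"dz": 10,"ax": 0,"ay": 0,"az": 0},
    {"dx": 0,"dy": 0,"dz": 0,"ax": 0,"ay": 0,"az": 0}
  ]
}}

```text
time_s: 44.25
ee_pos: [0.6465, -0.0719, 0.0489]
tcp_rot: [[1.0, 0.012, -0.001], [0.012, -1.0, 0.0], [-0.001, -0.0, -1.0]]
force: [0.3, -0.2, -4.0]
grip_width: 0.0392
grip_force: 62.2
```

```bash
python3 go.py .646 -.078 .0297 .75
```

```text
turn first [-0.     0.001 -0.002] rows 1.0
then shift [-0.5  6.1 19.2] rows xy 1.0 F [ 0.3  -0.2  -4.03] t 44.25
```

>>> {"fn": "arm_command", "kwargs": {
  "series": [
    {"dx": 0,"dy": 6,"dz": 10,"ax": 0,"ay": 0,"az": 0},
    {"dx": 0,"dy": 0,"dz": 6,"ax": 0,"ay": 0,"az": 0},
    {"dx": 0,"dy": 0,"dz": 2,"ax": 0,"ay": 0,"az": 0},
    {"dx": 0,"dy": 0,"dz": 0,"ax": 0,"ay": 0,"az": 0}
  ]
}}

```text
time_s: 44.75
ee_pos: [0.6468, -0.0783, 0.0315]
tcp_rot: [[1.0, 0.011, -0.0], [0.011, -1.0, 0.0], [-0.0, -0.0, -1.0]]
force: [-0.2, 0.4, -4.2]
grip_width: 0.0391
grip_force: 62.2
```

>>> {"fn": "arm_command", "kwargs": {
  "series": [
    {"dx": 0,"dy": 0,"dz": 1,"ax": 0,"ay": 0,"az": 0},
    {"dx": 0,"dy": 0,"dz": 0,"ax": 0,"ay": 0,"az": 0}
  ]
}}

```text
time_s: 45.0
ee_pos: [0.6469, -0.0783, 0.0306]
tcp_rot: [[1.0, 0.011, 0.0], [0.011, -1.0, -0.0], [0.0, 0.0, -1.0]]
force: [0.2, 0.3, -3.9]
grip_width: 0.0393
grip_force: 62.2
```

>>> {"fn": "arm_command", "kwargs": {
  "series": [
    {"dx": 0,"dy": 0,"dz": 1,"ax": 0,"ay": 0,"az": 0},
    {"dx": 0,"dy": 0,"dz": 0.5,"ax": 0,"ay": 0,"az": 0}
  ]
}}

```text
time_s: 45.25
ee_pos: [0.6469, -0.0783, 0.0295]
tcp_rot: [[1.0, 0.011, 0.0], [0.011, -1.0, -0.0], [0.0, 0.0, -1.0]]
force: [-2.4, 0.3, 4.3]
grip_width: 0.0395
grip_force: 63.3
```

>>> {"fn": "arm_command", "kwargs": {
  "series": [
    {"dx": 0,"dy": 0,"dz": 0,"ax": 0,"ay": 0,"az": 0},
    {"dx": 0,"dy": 0,"dz": 0,"ax": 0,"ay": 0,"az": 0},
    {"dx": 0,"dy": 0,"dz": 0,"ax": 0,"ay": 0,"az": 0}
  ],
  "grip": 0.4
}}

```text
time_s: 45.62
ee_pos: [0.647, -0.0783, 0.0291]
tcp_rot: [[1.0, 0.011, 0.0], [0.011, -1.0, -0.0], [0.0, 0.0, -1.0]]
force: [-0.1, 0.3, 0.6]
grip_width: 0.0595
grip_force: 0.0
```

>>> {"fn": "arm_command", "kwargs": {
  "series": [
    {"dx": 0,"dy": 0,"dz": -30,"ax": 0,"ay": 0,"az": 0},
    {"dx": 0,"dy": 0,"dz": -50,"ax": 0,"ay": 0,"az": 0},
    {"dx": 0,"dy": 0,"dz": -55,"ax": 0,"ay": 0,"az": 0},
    {"dx": -20,"dy": -60,"dz": 0,"ax": 0,"ay": 0,"az": 0},
    {"dx": -20,"dy": -60,"dz": 0,"ax": 0,"ay": 0,"az": 0}
  ]
}}

```text
time_s: 46.25
ee_pos: [0.6056, 0.0408, 0.1647]
tcp_rot: [[1.0, 0.01, 0.002], [0.01, -1.0, 0.0], [0.002, -0.0, -1.0]]
force: [0.1, 0.6, 0.0]
grip_width: 0.06
grip_force: 0.0
```

```bash
python3 -c "
from m import *
cases(grab_frame('side'));print();cases(grab_frame('top'))";  python3 go.py .4622 .4187 .165 8.4;python3 go.py .5937 .4078 .165 1.2
```

```text
[329. 151.] c [0.4928 0.4229] z 0.0588 wh 38.2 29.5 ang 106.2 screw [0.5427 0.4056 0.0809] 89 34
[360. 165.] c [0.5853 0.4082] z 0.0589 wh 102.1 39.3 ang 0.5 screw [0.5427 0.4056 0.0809] 376 34
[317. 287.] c [0.636  0.0214] z 0.0615 wh 103.1 37.6 ang 0.6 screw [0.5939 0.0196 0.0848] 702 60
[295. 330.] c [ 0.6379 -0.0778] z 0.0624 wh 103.0 37.6 ang 0.5 screw [ 0.595  -0.0795  0.0859] 762 74

[229. 188.] c [0.5837 0.4074] z 0.0586 wh 101.8 35.4 ang 1.6 screw [0.5398 0.4055 0.0814] 508 46
[223. 244.] c [0.4526 0.4174] z 0.0585 wh 102.7 36.6 ang 7.8 screw [0.4165 0.409  0.0817] 548 74
turn first [-0.001  0.001 -0.131] rows 1.0
then shift [ -85.8 -391.    -0.7] rows xy 7.0 F [ 0.85 -0.52  0.48] t 46.35
turn first [-0.001  0.001 -0.006] rows 1.0
then shift [  -2.8 -363.6   -0.7] rows xy 6.0 F [ 0.85 -0.52  0.48] t 46.35
```

>>> {"fn": "arm_command", "kwargs": {
  "series": [
    {"dx": 0,"dy": -50,"dz": 0,"ax": 0,"ay": 0,"az": -0.006},
    {"dx": 0,"dy": -60,"dz": 0,"ax": 0,"ay": 0,"az": 0},
    {"dx": 0,"dy": -60,"dz": 0,"ax": 0,"ay": 0,"az": 0},
    {"dx": 0,"dy": -60,"dz": 0,"ax": 0,"ay": 0,"az": 0},
    {"dx": 0,"dy": -60,"dz": 0,"ax": 0,"ay": 0,"az": 0}
  ],
  "grip": 1
}}

```text
time_s: 46.98
ee_pos: [0.6013, 0.3314, 0.1641]
tcp_rot: [[1.0, 0.017, 0.0], [0.017, -1.0, 0.0], [0.0, -0.0, -1.0]]
force: [0.5, -0.2, -0.3]
grip_width: 0.0856
grip_force: 0.0
```

>>> {"fn": "arm_command", "kwargs": {
  "series": [
    {"dx": -2,"dy": -50,"dz": 0,"ax": 0,"ay": 0,"az": 0},
    {"dx": 0,"dy": -22,"dz": 0,"ax": 0,"ay": 0,"az": 0},
    {"dx": 0,"dy": 0,"dz": 40,"ax": 0,"ay": 0,"az": 0},
    {"dx": 0,"dy": 0,"dz": 0,"ax": 0,"ay": 0,"az": 0}
  ]
}}

```text
time_s: 47.48
ee_pos: [0.5967, 0.4008, 0.1209]
tcp_rot: [[1.0, 0.017, -0.005], [0.017, -1.0, -0.003], [-0.005, 0.003, -1.0]]
force: [-0.8, 0.5, 0.0]
grip_width: 0.0855
grip_force: 0.0
```

```bash
python3 go.py .594 .4078 .0225 1.2
```

```text
turn first [ 0.003  0.005 -0.004] rows 1.0
then shift [-2.5 -7.1 98.4] rows xy 1.0 F [-0.81  0.45  0.01] t 47.475
```

>>> {"fn": "arm_command", "kwargs": {
  "series": [
    {"dx": -2.5,"dy": -5,"dz": 20,"ax": 0,"ay": 0,"az": 0},
    {"dx": 0,"dy": 0,"dz": 50,"ax": 0,"ay": 0,"az": 0},
    {"dx": 0,"dy": 0,"dz": 17,"ax": 0,"ay": 0,"az": 0},
    {"dx": 0,"dy": 0,"dz": 5,"ax": 0,"ay": 0,"az": 0},
    {"dx": 0,"dy": 0,"dz": 0,"ax": 0,"ay": 0,"az": 0}
  ]
}}

```text
time_s: 48.1
ee_pos: [0.5961, 0.407, 0.0334]
tcp_rot: [[1.0, 0.017, 0.002], [0.017, -1.0, 0.001], [0.002, -0.001, -1.0]]
force: [0.8, 0.3, 0.1]
grip_width: 0.0855
grip_force: 0.0
```

```bash
python3 go.py .594 .4078 .0225 1.2
```

```text
turn first [-0.001 -0.002 -0.004] rows 1.0
then shift [-2.1 -0.8 10.9] rows xy 1.0 F [0.78 0.32 0.06] t 48.1
```

>>> {"fn": "arm_command", "kwargs": {
  "series": [
    {"dx": -1.5,"dy": -0.8,"dz": 9,"ax": 0,"ay": 0,"az": 0},
    {"dx": 0,"dy": 0,"dz": 2,"ax": 0,"ay": 0,"az": 0},
    {"dx": 0,"dy": 0,"dz": 0,"ax": 0,"ay": 0,"az": 0}
  ]
}}

```text
time_s: 48.48
ee_pos: [0.5938, 0.4075, 0.0211]
tcp_rot: [[1.0, 0.017, -0.0], [0.017, -1.0, 0.0], [-0.0, -0.0, -1.0]]
force: [-0.0, -0.5, 0.5]
grip_width: 0.0853
grip_force: 0.0
```

>>> {"fn": "arm_command", "kwargs": {
  "series": [
    {"dx": 0,"dy": 0,"dz": 0,"ax": 0,"ay": 0,"az": 0},
    {"dx": 0,"dy": 0,"dz": 0,"ax": 0,"ay": 0,"az": 0},
    {"dx": 0,"dy": 0,"dz": 0,"ax": 0,"ay": 0,"az": 0},
    {"dx": 0,"dy": 0,"dz": 0,"ax": 0,"ay": 0,"az": 0},
    {"dx": 0,"dy": 0,"dz": 0,"ax": 0,"ay": 0,"az": 0}
  ],
  "grip": -1
}}

```text
time_s: 49.1
ee_pos: [0.5942, 0.4079, 0.0217]
tcp_rot: [[1.0, 0.017, 0.001], [0.017, -1.0, 0.001], [0.001, -0.001, -1.0]]
force: [-0.2, 1.9, 6.1]
grip_width: 0.0401
grip_force: 62.4
```

>>> {"fn": "arm_command", "kwargs": {
  "series": [
    {"dx": 0,"dy": 0,"dz": -15,"ax": 0,"ay": 0,"az": 0},
    {"dx": 0,"dy": 0,"dz": -35,"ax": 0,"ay": 0,"az": 0},
    {"dx": 0,"dy": 0,"dz": -40,"ax": 0,"ay": 0,"az": 0},
    {"dx": 0,"dy": 0,"dz": -40,"ax": 0,"ay": 0,"az": 0},
    {"dx": 0,"dy": 0,"dz": 0,"ax": 0,"ay": 0,"az": 0}
  ]
}}

```text
time_s: 49.72
ee_pos: [0.595, 0.408, 0.1544]
tcp_rot: [[1.0, 0.017, 0.004], [0.017, -1.0, 0.003], [0.004, -0.002, -1.0]]
force: [-0.6, 0.6, -5.1]
grip_width: 0.0403
grip_force: 62.0
```

```bash
python3 w.py; python3 go.py .526 -.079 .155 .75
```

```text
Fz [-5.14 -6.72 -5.48 -6.52]
[-0.031 -0.015  0.026] 0.04030859121672482
turn first [0.002 0.004 0.004] rows 1.0
then shift [-73.2 484.9  -6.5] rows xy 8.0 F [ 0.2  -0.69 -5.12] t 49.925
```

>>> {"fn": "arm_command", "kwargs": {
  "series": [
    {"dx": -9,"dy": 50,"dz": 0,"ax": 0,"ay": 0,"az": 0},
    {"dx": -9,"dy": 55,"dz": 0,"ax": 0,"ay": 0,"az": 0},
    {"dx": -9,"dy": 55,"dz": 0,"ax": 0,"ay": 0,"az": 0},
    {"dx": -9,"dy": 55,"dz": 0,"ax": 0,"ay": 0,"az": 0},
    {"dx": -9,"dy": 55,"dz": 0,"ax": 0,"ay": 0,"az": 0}
  ]
}}

```text
time_s: 50.55
ee_pos: [0.5524, 0.1349, 0.1496]
tcp_rot: [[1.0, 0.017, -0.002], [0.017, -1.0, -0.0], [-0.002, 0.0, -1.0]]
force: [1.7, -0.2, -5.0]
grip_width: 0.0402
grip_force: 62.4
```

>>> {"fn": "arm_command", "kwargs": {
  "series": [
    {"dx": -8,"dy": 55,"dz": 0,"ax": 0,"ay": 0,"az": 0},
    {"dx": -8,"dy": 55,"dz": 0,"ax": 0,"ay": 0,"az": 0},
    {"dx": -8,"dy": 55,"dz": 0,"ax": 0,"ay": 0,"az": 0},
    {"dx": -4,"dy": 50,"dz": 0,"ax": 0,"ay": 0,"az": 0.005},
    {"dx": 0,"dy": 0,"dz": 30,"ax": 0,"ay": 0,"az": 0}
  ]
}}

```text
time_s: 51.18
ee_pos: [0.5297, -0.082, 0.1211]
tcp_rot: [[1.0, 0.009, 0.002], [0.009, -1.0, -0.001], [0.002, 0.001, -1.0]]
force: [-0.7, 0.5, -5.5]
grip_width: 0.0403
grip_force: 62.6
```

>>> {"fn": "arm_command", "kwargs": {
  "series": [
    {"dx": 0,"dy": 0,"dz": 40,"ax": 0,"ay": 0,"az": 0},
    {"dx": 0,"dy": 0,"dz": 25,"ax": 0,"ay": 0,"az": 0},
    {"dx": 0,"dy": 0,"dz": 0,"ax": 0,"ay": 0,"az": 0}
  ]
}}

```text
time_s: 51.55
ee_pos: [0.5275, -0.0784, 0.0536]
tcp_rot: [[1.0, 0.012, -0.005], [0.012, -1.0, 0.001], [-0.005, -0.001, -1.0]]
force: [0.0, -0.4, -4.5]
grip_width: 0.04
grip_force: 62.6
```

```bash
python3 go.py .526 -.078 .025 .75
```

```text
turn first [-0.001  0.005 -0.001] rows 1.0
then shift [-1.5 -0.4 28.6] rows xy 1.0 F [ 0.01 -0.42 -4.55] t 51.55
```

>>> {"fn": "arm_command", "kwargs": {
  "series": [
    {"dx": -1.5,"dy": 0,"dz": 15,"ax": 0,"ay": 0,"az": 0},
    {"dx": 0,"dy": 0,"dz": 8,"ax": 0,"ay": 0,"az": 0},
    {"dx": 0,"dy": 0,"dz": 2,"ax": 0,"ay": 0,"az": 0},
    {"dx": 0,"dy": 0,"dz": 0,"ax": 0,"ay": 0,"az": 0}
  ]
}}

```text
time_s: 52.05
ee_pos: [0.5279, -0.0788, 0.0312]
tcp_rot: [[1.0, 0.012, 0.0], [0.012, -1.0, -0.0], [0.0, 0.0, -1.0]]
force: [0.1, -0.3, -4.4]
grip_width: 0.0398
grip_force: 62.6
```

>>> {"fn": "arm_command", "kwargs": {
  "series": [
    {"dx": 0,"dy": 0,"dz": 1,"ax": 0,"ay": 0,"az": 0},
    {"dx": 0,"dy": 0,"dz": 0,"ax": 0,"ay": 0,"az": 0}
  ]
}}

```text
time_s: 52.3
ee_pos: [0.5279, -0.0788, 0.0302]
tcp_rot: [[1.0, 0.012, 0.0], [0.012, -1.0, -0.0], [0.0, 0.0, -1.0]]
force: [-0.4, 0.6, -5.2]
grip_width: 0.0404
grip_force: 62.6
```

>>> {"fn": "arm_command", "kwargs": {
  "series": [
    {"dx": -1.5,"dy": 0,"dz": 2.5,"ax": 0,"ay": 0,"az": 0},
    {"dx": 0,"dy": 0,"dz": 1.5,"ax": 0,"ay": 0,"az": 0},
    {"dx": 0,"dy": 0,"dz": 0.5,"ax": 0,"ay": 0,"az": 0},
    {"dx": 0,"dy": 0,"dz": 0,"ax": 0,"ay": 0,"az": 0}
  ]
}}

```text
time_s: 52.8
ee_pos: [0.5263, -0.0788, 0.0254]
tcp_rot: [[1.0, 0.012, -0.0], [0.012, -1.0, 0.0], [-0.0, -0.0, -1.0]]
force: [0.3, -0.2, -4.4]
grip_width: 0.04
grip_force: 62.7
```

>>> {"fn": "arm_command", "kwargs": {
  "series": [
    {"dx": 0,"dy": 0,"dz": 0.7,"ax": 0,"ay": 0,"az": 0},
    {"dx": 0,"dy": 0,"dz": 0,"ax": 0,"ay": 0,"az": 0}
  ]
}}

```text
time_s: 53.05
ee_pos: [0.5262, -0.0788, 0.0248]
tcp_rot: [[1.0, 0.012, -0.0], [0.012, -1.0, 0.0], [-0.0, -0.0, -1.0]]
force: [-0.2, -0.6, -5.0]
grip_width: 0.0401
grip_force: 62.7
```

Within a millimetre of the mat: lower 0.7 mm and release, then go to the last case.

>>> {"fn": "arm_command", "kwargs": {
  "series": [
    {"dx": 0,"dy": 0,"dz": 0.7,"ax": 0,"ay": 0,"az": 0},
    {"dx": 0,"dy": 0,"dz": 0,"ax": 0,"ay": 0,"az": 0}
  ]
}}

```text
time_s: 53.3
ee_pos: [0.5263, -0.0788, 0.0246]
tcp_rot: [[1.0, 0.012, -0.0], [0.012, -1.0, -0.0], [-0.0, 0.0, -1.0]]
force: [-3.3, 0.3, 5.2]
grip_width: 0.0399
grip_force: 63.7
```

>>> {"fn": "arm_command", "kwargs": {
  "series": [
    {"dx": 0,"dy": 0,"dz": 0,"ax": 0,"ay": 0,"az": 0},
    {"dx": 0,"dy": 0,"dz": 0,"ax": 0,"ay": 0,"az": 0},
    {"dx": 0,"dy": 0,"dz": 0,"ax": 0,"ay": 0,"az": 0}
  ],
  "grip": 0.4
}}

```text
time_s: 53.68
ee_pos: [0.5264, -0.0788, 0.0242]
tcp_rot: [[1.0, 0.012, 0.0], [0.012, -1.0, -0.0], [0.0, 0.0, -1.0]]
force: [-0.7, -0.2, 0.2]
grip_width: 0.0595
grip_force: 0.0
```

>>> {"fn": "arm_command", "kwargs": {
  "series": [
    {"dx": 0,"dy": 0,"dz": -30,"ax": 0,"ay": 0,"az": 0},
    {"dx": 0,"dy": 0,"dz": -50,"ax": 0,"ay": 0,"az": 0},
    {"dx": 0,"dy": 0,"dz": -60,"ax": 0,"ay": 0,"az": 0},
    {"dx": 0,"dy": -40,"dz": 0,"ax": 0,"ay": 0,"az": -0.13},
    {"dx": 0,"dy": -55,"dz": 0,"ax": 0,"ay": 0,"az": 0}
  ]
}}

```text
time_s: 54.3
ee_pos: [0.5185, 0.0161, 0.1649]
tcp_rot: [[0.99, 0.142, 0.002], [0.142, -0.99, -0.0], [0.002, 0.0, -1.0]]
force: [0.3, -0.8, -0.3]
grip_width: 0.0593
grip_force: 0.0
```

```bash
python3 -c "
from m import *
cases(grab_frame('side'));print();cases(grab_frame('top'))";  python3 go.py .4627 .4189 .165 8.2
```

```text
[318. 150.] c [0.4549 0.4185] z 0.0588 wh 102.9 41.7 ang 4.6 screw [0.4129 0.4094 0.0817] 338 32
[317. 287.] c [0.6363 0.0219] z 0.0614 wh 103.1 38.4 ang 0.7 screw [0.5931 0.0196 0.0849] 699 60
[241. 306.] c [ 0.5178 -0.0778] z 0.0624 wh 104.4 37.2 ang -179.7 screw [ 0.5832 -0.0797  0.0862] 669 140
[295. 330.] c [ 0.6378 -0.0774] z 0.0623 wh 103.0 37.4 ang 1.2 screw [ 0.5952 -0.0799  0.0862] 740 74

[390. 153.] c [0.6591 0.0216] z 0.0607 wh 54.5 36.0 ang 179.7 screw None 204 0
[433. 151.] c [ 0.6661 -0.0783] z 0.0609 wh 42.8 36.5 ang 0.7 screw None 204 0
[223. 244.] c [0.4522 0.4172] z 0.0587 wh 103.4 37.0 ang 8.1 screw [0.4098 0.4107 0.0825] 550 47
turn first [-0.001  0.     0.002] rows 1.0
then shift [   3.1 -403.4   -0.8] rows xy 7.0 F [0.09 0.28 0.68] t 54.4
```

>>> {"fn": "arm_command", "kwargs": {
  "series": [
    {"dx": 0,"dy": -58,"dz": 0,"ax": 0,"ay": 0,"az": 0},
    {"dx": 0,"dy": -58,"dz": 0,"ax": 0,"ay": 0,"az": 0},
    {"dx": 0,"dy": -58,"dz": 0,"ax": 0,"ay": 0,"az": 0},
    {"dx": 0,"dy": -58,"dz": 0,"ax": 0,"ay": 0,"az": 0},
    {"dx": 0,"dy": -58,"dz": 0,"ax": 0,"ay": 0,"az": 0}
  ],
  "grip": 1
}}

```text
time_s: 55.02
ee_pos: [0.4767, 0.3043, 0.1641]
tcp_rot: [[0.99, 0.142, 0.0], [0.142, -0.99, 0.0], [0.0, 0.0, -1.0]]
force: [0.7, 0.1, 0.9]
grip_width: 0.0854
grip_force: 0.0
```

>>> {"fn": "arm_command", "kwargs": {
  "series": [
    {"dx": 1,"dy": -57,"dz": 0,"ax": 0,"ay": 0,"az": 0},
    {"dx": 1,"dy": -55,"dz": 0,"ax": 0,"ay": 0,"az": 0},
    {"dx": 0,"dy": 0,"dz": 40,"ax": 0,"ay": 0,"az": 0},
    {"dx": 0,"dy": 0,"dz": 0,"ax": 0,"ay": 0,"az": 0}
  ]
}}

```text
time_s: 55.52
ee_pos: [0.4617, 0.4129, 0.1215]
tcp_rot: [[0.99, 0.142, -0.004], [0.142, -0.99, -0.003], [-0.005, 0.003, -1.0]]
force: [-0.4, 0.3, 0.5]
grip_width: 0.0857
grip_force: 0.0
```

```bash
python3 go.py .4627 .4187 .022 8.2
```

```text
turn first [ 0.003  0.005 -0.   ] rows 1.0
then shift [ 1.8 -5.6 99.5] rows xy 1.0 F [-0.38  0.25  0.53] t 55.525
```

>>> {"fn": "arm_command", "kwargs": {
  "series": [
    {"dx": 0,"dy": -3.5,"dz": 20,"ax": 0,"ay": 0,"az": 0},
    {"dx": 0,"dy": 0,"dz": 50,"ax": 0,"ay": 0,"az": 0},
    {"dx": 0,"dy": 0,"dz": 17,"ax": 0,"ay": 0,"az": 0},
    {"dx": 0,"dy": 0,"dz": 5,"ax": 0,"ay": 0,"az": 0},
    {"dx": 0,"dy": 0,"dz": 0,"ax": 0,"ay": 0,"az": 0}
  ]
}}

```text
time_s: 56.15
ee_pos: [0.4631, 0.4177, 0.0332]
tcp_rot: [[0.99, 0.142, 0.001], [0.142, -0.99, 0.001], [0.001, -0.001, -1.0]]
force: [0.5, -0.8, 0.6]
grip_width: 0.0853
grip_force: 0.0
```

```bash
python3 go.py .4627 .4187 .022 8.2
```

```text
turn first [-0.001 -0.001 -0.001] rows 1.0
then shift [-0.3 -1.  11.2] rows xy 1.0 F [ 0.53 -0.75  0.62] t 56.15
```

>>> {"fn": "arm_command", "kwargs": {
  "series": [
    {"dx": 0,"dy": -1,"dz": 9,"ax": 0,"ay": 0,"az": 0},
    {"dx": 0,"dy": 0,"dz": 2,"ax": 0,"ay": 0,"az": 0},
    {"dx": 0,"dy": 0,"dz": 0,"ax": 0,"ay": 0,"az": 0}
  ]
}}

```text
time_s: 56.52
ee_pos: [0.4623, 0.4184, 0.0211]
tcp_rot: [[0.99, 0.142, -0.0], [0.142, -0.99, -0.0], [-0.0, 0.0, -1.0]]
force: [-0.5, 0.1, 0.1]
grip_width: 0.0852
grip_force: 0.0
```

>>> {"fn": "arm_command", "kwargs": {
  "series": [
    {"dx": 0,"dy": 0,"dz": 0,"ax": 0,"ay": 0,"az": 0},
    {"dx": 0,"dy": 0,"dz": 0,"ax": 0,"ay": 0,"az": 0},
    {"dx": 0,"dy": 0,"dz": 0,"ax": 0,"ay": 0,"az": 0},
    {"dx": 0,"dy": 0,"dz": 0,"ax": 0,"ay": 0,"az": 0},
    {"dx": 0,"dy": 0,"dz": 0,"ax": 0,"ay": 0,"az": 0}
  ],
  "grip": -1
}}

```text
time_s: 57.15
ee_pos: [0.4626, 0.4187, 0.0218]
tcp_rot: [[0.99, 0.142, 0.001], [0.142, -0.99, 0.001], [0.001, -0.001, -1.0]]
force: [-2.1, 1.2, 5.5]
grip_width: 0.0402
grip_force: 61.7
```

>>> {"fn": "arm_command", "kwargs": {
  "series": [
    {"dx": 0,"dy": 0,"dz": -15,"ax": 0,"ay": 0,"az": 0},
    {"dx": 0,"dy": 0,"dz": -35,"ax": 0,"ay": 0,"az": 0},
    {"dx": 0,"dy": 0,"dz": -40,"ax": 0,"ay": 0,"az": 0},
    {"dx": 0,"dy": 0,"dz": -40,"ax": 0,"ay": 0,"az": 0},
    {"dx": 0,"dy": 0,"dz": 0,"ax": 0,"ay": 0,"az": 0.13}
  ]
}}

```text
time_s: 57.78
ee_pos: [0.4634, 0.4191, 0.155]
tcp_rot: [[1.0, 0.01, 0.004], [0.01, -1.0, 0.003], [0.004, -0.003, -1.0]]
force: [-0.2, -0.2, -6.4]
grip_width: 0.0404
grip_force: 62.0
```

```bash
python3 w.py; python3 go.py .525 .021 .155 .75
```

```text
Fz [-6.39 -4.93 -5.55 -6.37]
[ 0.    -0.012 -0.017] 0.040282229119139236
turn first [0.001 0.001 0.002] rows 1.0
then shift [ 57.9 397.8  -4.2] rows xy 7.0 F [-0.5  -0.54 -5.33] t 57.975
```

>>> {"fn": "arm_command", "kwargs": {
  "series": [
    {"dx": 8,"dy": 50,"dz": 0,"ax": 0,"ay": 0,"az": 0},
    {"dx": 8,"dy": 55,"dz": 0,"ax": 0,"ay": 0,"az": 0},
    {"dx": 8,"dy": 55,"dz": 0,"ax": 0,"ay": 0,"az": 0},
    {"dx": 8,"dy": 55,"dz": 0,"ax": 0,"ay": 0,"az": 0},
    {"dx": 8,"dy": 55,"dz": 0,"ax": 0,"ay": 0,"az": 0}
  ]
}}

```text
time_s: 58.6
ee_pos: [0.5054, 0.1471, 0.1507]
tcp_rot: [[1.0, 0.015, -0.001], [0.015, -1.0, -0.0], [-0.001, 0.0, -1.0]]
force: [0.2, -0.1, -3.7]
grip_width: 0.0399
grip_force: 62.4
```

>>> {"fn": "arm_command", "kwargs": {
  "series": [
    {"dx": 8,"dy": 55,"dz": 0,"ax": 0,"ay": 0,"az": 0},
    {"dx": 8,"dy": 50,"dz": 0,"ax": 0,"ay": 0,"az": 0},
    {"dx": 2,"dy": 23,"dz": 0,"ax": 0,"ay": 0,"az": 0},
    {"dx": 0,"dy": 0,"dz": 30,"ax": 0,"ay": 0,"az": 0}
  ]
}}

```text
time_s: 59.1
ee_pos: [0.5265, 0.0193, 0.122]
tcp_rot: [[1.0, 0.013, 0.003], [0.013, -1.0, -0.0], [0.003, 0.0, -1.0]]
force: [0.4, 0.8, -5.5]
grip_width: 0.0401
grip_force: 62.6
```

>>> {"fn": "arm_command", "kwargs": {
  "series": [
    {"dx": 0,"dy": 0,"dz": 40,"ax": 0,"ay": 0,"az": 0},
    {"dx": 0,"dy": 0,"dz": 25,"ax": 0,"ay": 0,"az": 0},
    {"dx": 0,"dy": 0,"dz": 0,"ax": 0,"ay": 0,"az": 0}
  ]
}}

```text
time_s: 59.48
ee_pos: [0.5238, 0.0211, 0.0544]
tcp_rot: [[1.0, 0.014, -0.005], [0.014, -1.0, 0.0], [-0.005, -0.0, -1.0]]
force: [0.7, 0.6, -4.9]
grip_width: 0.0398
grip_force: 62.5
```

```bash
python3 go.py .525 .021 .025 .75
```

```text
turn first [-0.     0.005  0.001] rows 1.0
then shift [ 1.2  0.1 29.4] rows xy 1.0 F [ 0.75  0.62 -4.89] t 59.475
```

>>> {"fn": "arm_command", "kwargs": {
  "series": [
    {"dx": 0,"dy": 0,"dz": 15,"ax": 0,"ay": 0,"az": 0},
    {"dx": 0,"dy": 0,"dz": 10,"ax": 0,"ay": 0,"az": 0},
    {"dx": 0,"dy": 0,"dz": 4,"ax": 0,"ay": 0,"az": 0},
    {"dx": 0,"dy": 0,"dz": 1,"ax": 0,"ay": 0,"az": 0},
    {"dx": 0,"dy": 0,"dz": 0,"ax": 0,"ay": 0,"az": 0}
  ]
}}

```text
time_s: 60.1
ee_pos: [0.5254, 0.0211, 0.0263]
tcp_rot: [[1.0, 0.012, 0.0], [0.012, -1.0, -0.0], [0.0, 0.0, -1.0]]
force: [0.5, 0.3, -4.3]
grip_width: 0.0403
grip_force: 62.5
```

>>> {"fn": "arm_command", "kwargs": {
  "series": [
    {"dx": 0,"dy": 0,"dz": 1,"ax": 0,"ay": 0,"az": 0},
    {"dx": 0,"dy": 0,"dz": 0,"ax": 0,"ay": 0,"az": 0}
  ]
}}

```text
time_s: 60.35
ee_pos: [0.5252, 0.0211, 0.0252]
tcp_rot: [[1.0, 0.012, 0.0], [0.012, -1.0, -0.0], [0.0, 0.0, -1.0]]
force: [0.1, 0.3, -4.3]
grip_width: 0.0399
grip_force: 62.5
```

>>> {"fn": "arm_command", "kwargs": {
  "series": [
    {"dx": 0,"dy": 0,"dz": 1,"ax": 0,"ay": 0,"az": 0},
    {"dx": 0,"dy": 0,"dz": 0,"ax": 0,"ay": 0,"az": 0}
  ]
}}

```text
time_s: 60.6
ee_pos: [0.5253, 0.0211, 0.0247]
tcp_rot: [[1.0, 0.012, 0.0], [0.012, -1.0, -0.0], [0.0, 0.0, -1.0]]
force: [-3.2, 0.3, 5.0]
grip_width: 0.0401
grip_force: 63.6
```

>>> {"fn": "arm_command", "kwargs": {
  "series": [
    {"dx": 0,"dy": 0,"dz": 0,"ax": 0,"ay": 0,"az": 0},
    {"dx": 0,"dy": 0,"dz": 0,"ax": 0,"ay": 0,"az": 0},
    {"dx": 0,"dy": 0,"dz": 0,"ax": 0,"ay": 0,"az": 0}
  ],
  "grip": 0.4
}}

```text
time_s: 60.98
ee_pos: [0.5253, 0.0211, 0.0242]
tcp_rot: [[1.0, 0.012, 0.0], [0.012, -1.0, 0.0], [0.0, -0.0, -1.0]]
force: [0.6, -0.4, -0.4]
grip_width: 0.0598
grip_force: 0.0
```

>>> {"fn": "arm_command", "kwargs": {
  "series": [
    {"dx": 0,"dy": 0,"dz": -30,"ax": 0,"ay": 0,"az": 0},
    {"dx": 0,"dy": 0,"dz": -60,"ax": 0,"ay": 0,"az": 0},
    {"dx": 0,"dy": 0,"dz": -60,"ax": 0,"ay": 0,"az": 0},
    {"dx": -55,"dy": 20,"dz": 0,"ax": 0,"ay": 0,"az": 0},
    {"dx": -55,"dy": 20,"dz": 0,"ax": 0,"ay": 0,"az": 0}
  ]
}}

```text
time_s: 61.6
ee_pos: [0.4146, -0.0206, 0.1745]
tcp_rot: [[1.0, 0.013, 0.001], [0.013, -1.0, -0.0], [0.001, 0.0, -1.0]]
force: [-0.5, -0.8, -0.0]
grip_width: 0.0596
grip_force: 0.0
```

>>> {"fn": "arm_command", "kwargs": {
  "series": [
    {"dx": -30,"dy": 50,"dz": -10,"ax": 0,"ay": 0,"az": 0},
    {"dx": -20,"dy": 50,"dz": 0,"ax": 0,"ay": 0,"az": 0},
    {"dx": 0,"dy": 50,"dz": 0,"ax": 0,"ay": 0,"az": 0},
    {"dx": 0,"dy": 50,"dz": 0,"ax": 0,"ay": 0,"az": 0}
  ]
}}

```text
time_s: 62.1
ee_pos: [0.3679, -0.2227, 0.1845]
tcp_rot: [[1.0, 0.012, 0.001], [0.012, -1.0, -0.001], [0.001, 0.001, -1.0]]
force: [0.9, 0.4, 0.7]
grip_width: 0.0598
grip_force: 0.0
```

```bash
python3 - <<'E'
from m import *
f=grab_frame("side");cases(f);print();f2=grab_frame("top");cases(f2)
cv2.imwrite("pics/s10.png",cv2.resize(f["pixels"][180:400,180:460],None,fx=2.7,fy=2.7))
for F in(f,f2):
    C=cloud(F)
    for nm,x,y,z0,z1 in(("obj",.443,.148,.045,.08),("bottle",.7585,.102,.05,.09),("counter",.74,.174,.02,.05)):
        k=C[(np.hypot(C[...,0]-x,C[...,1]-y)<.035)&(C[...,2]>z0)&(C[...,2]<z1)]; print(nm,len(k),np.median(k,axis=0).round(4) if len(k) else None)
E
```

```text
[266. 267.] c [0.5176 0.0202] z 0.0615 wh 102.6 37.7 ang -178.6 screw [0.5818 0.0188 0.085 ] 613 118
[317. 287.] c [0.636  0.0215] z 0.0614 wh 103.1 37.6 ang 0.3 screw [0.593 0.019 0.085] 699 61
[241. 306.] c [ 0.5176 -0.0777] z 0.0624 wh 104.5 38.0 ang -178.9 screw [ 0.5824 -0.0795  0.0862] 667 141
[295. 330.] c [ 0.6373 -0.0777] z 0.0623 wh 104.4 37.1 ang 0.9 screw [ 0.595  -0.0794  0.0865] 744 74

[393. 191.] c [0.5754 0.0209] z 0.0612 wh 221.7 36.8 ang -179.7 screw [0.5896 0.0214 0.0846] 924 48
[434. 164.] c [ 0.6363 -0.079 ] z 0.0608 wh 102.2 37.0 ang 0.9 screw [ 0.5933 -0.0787  0.0844] 463 44
[436. 214.] c [ 0.5157 -0.0795] z 0.061 wh 103.4 37.1 ang 0.9 screw [ 0.484  -0.0789  0.0846] 489 94
obj 77 [0.4461 0.1439 0.0554]
bottle 169 [0.7563 0.1023 0.0617]
counter 287 [0.7426 0.1716 0.0267]
obj 85 [0.4426 0.1486 0.0559]
bottle 146 [0.7537 0.104  0.061 ]
counter 277 [0.7387 0.176  0.0263]
```

View pics/s10.png

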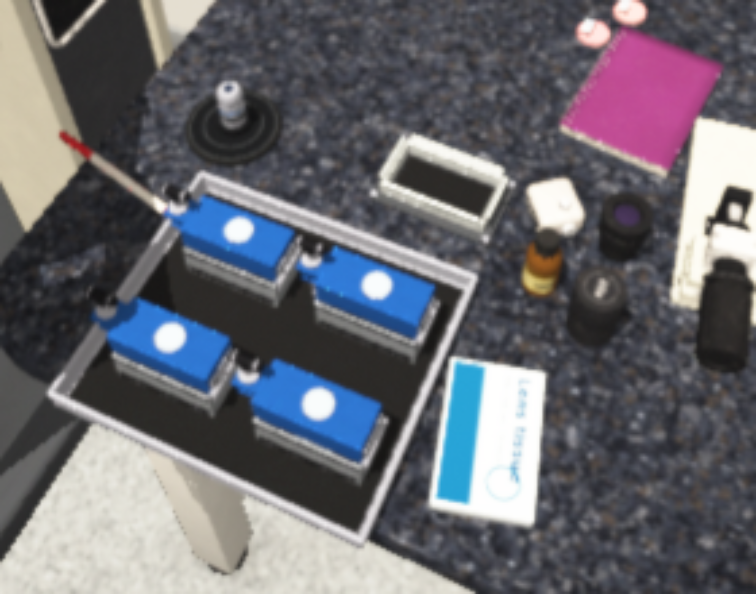

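All four cases stand locked in the tray, and the objective is upright on the pad (crop px 230,105). The bottle (543,262) and counter (555,205) are undisturbed.

```bash
python3 -c "
from plant import finish_job
print(finish_job())"
```

```text
the job is handed in; nothing more can be done
None
```

The job is handed in: I found the heavy case by weight (about 7.3 N), stood its objective upright on the rubber pad, and left all four cases locked and upright in the return tray, with the bottle and counter undisturbed.

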